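Fetch the serving tray from behind the canister, load it and tip the radish into the pan

TASK

Load up the simmering pan: stand the tall seasoning canister aside on the counter, so that you can get at the little wooden tray kept behind it, put every radish round from the chopping board onto that tray, then carry the tray to the steel pan and tip it over the pan so that all the rounds slide in. Afterwards put the empty tray back flat in its place at the back of the bay, handle towards the canister's spot, and stand the canister back on its round mat in front of it; get any round that goes astray into the pan as well, and leave the sauce bottle, jar and cup alone.

Things in the scene. Friction and masses are not known exactly. Their poses are not given: they have to be found in the camera images.
- bay: Fixed low aluminium storage bay on the counter: a plate 270 x 200 mm, 6 mm thick, with a rim along each long side (y = +-98 mm, up to 18 mm above the counter), open at front and back. Origin: centre of its underside, on the counter. Its x axis runs from its front (the canister's end, nearer the robot) to its back, z up.
- front_spot (a point): The canister's place: centre of the round black mat (80 mm across) painted flat on the bay's plate; bay (-90, 0, 6) mm. Axes as the bay's.
- back_spot (a point): The tray's place: where the tray's origin lies when it is put away, bay (45, 0, 6) mm, on the plate's upper face. Axes as the bay's; the tray's x axis points the same way as the bay's there.
- canister: Loose tall steel seasoning canister with a black lid, a plain cylinder 66 mm across and 150 mm high, about 0.4 kg, closed. Origin: centre of its underside, z up. It starts on the front spot, close in front of the tray's handle, standing higher than the handle so that it is in a gripper's way there.
- tray: Loose wooden tray, 0.18 kg, in the bay behind the canister. Floor 4 mm thick, x -70 to +80, y +-79 mm; walls 14 mm high at y = +-77 and x = -68 mm; end x = +80 mm open: rounds slide out there when it is lowered 40 to 60 degrees. Handle: upright dark tab at x = -70 mm (canister's side), 12 (x) x 50 (y) mm, up to 82 mm above the underside. Origin: centre of underside; x to the open end, z up.
- tray_handle (a point): Grip point of the tray's handle tab: tray (-70, 0, 63) mm. Axes as the tray's.
- pan: Fixed open rectangular dark steel pan on the counter, outside 250 (x) x 230 (y) mm, 80 mm high, walls and floor 4 mm. Origin: centre of its underside, z up.
- board: Fixed wooden chopping board 210 x 210 mm, 12 mm thick, on which the radish rounds start. Origin: centre of its underside, z up.
- radish1: Loose firm radish round, an off-white cylinder 50 mm across and 40 mm high, about 75 g, standing on a flat end at the start. Origin: its centre (20 mm above what it stands on); z along its axis. Two to four of the four rounds are there; the state gives None for an absent one.
- radish2: Loose firm radish round, an off-white cylinder 50 mm across and 40 mm high, about 75 g, standing on a flat end at the start. Origin: its centre (20 mm above what it stands on); z along its axis. Two to four of the four rounds are there; the state gives None for an absent one.
- radish3: Loose firm radish round, an off-white cylinder 50 mm across and 40 mm high, about 75 g, standing on a flat end at the start. Origin: its centre (20 mm above what it stands on); z along its axis. Two to four of the four rounds are there; the state gives None for an absent one.
- radish4: Loose firm radish round, an off-white cylinder 50 mm across and 40 mm high, about 75 g, standing on a flat end at the start. Origin: its centre (20 mm above what it stands on); z along its axis. Two to four of the four rounds are there; the state gives None for an absent one.
- sauce_bottle: Bystander: white sauce bottle, 60 mm across, 180 mm high. Origin: centre of its underside. Leave alone.
- jar: Bystander: amber jar with black lid, 70 mm across, 90 mm high. Origin: centre of its underside. Leave alone.
- cup: Bystander: clear cup, 64 mm across, 90 mm high. Origin: centre of its underside. Leave alone.

How it is judged:
By the outcome, as a careful person would: the job done as asked, in the order asked, and still so for the second after the job is handed in, with the robot touching nothing.
Of radish1, radish2, radish3, radish4 only 2 to 4 are there at a start; the rules pass over those that are not, and their reading is None.
At some moment in a run one of radish1, radish2, radish3, radish4 may be knocked a few centimetres aside while the robot is not near it.
It also fails if it takes over 208 s, if anything falls off the work surface, if the arm or the gripper's body presses on something with over 40 N, if the wrist force passes 120 N, or if a joint passes its speed limit or range.

ROBOT

A 6-joint arm with a two-finger parallel gripper is mounted at the origin on the work surface. World frame = base frame: x ahead of the robot, y to its left, z up, the work surface at z = 0. Lengths are in mm, angles in rad, forces in N, time in s.
With the tool pointing down it reaches from about 400 to 925 mm from the base axis. Payload 12.5 kg.
Tool frame: the origin (TCP) lies between the finger pads; the fingertips stand 11 mm ahead of it and the grasp point (between the pads) lies 8 mm behind it; y points along the fingers, x is the direction in which the jaws open and shut, and the axes are right-handed (so a half turn about y gives the same grasp; the last joint's range is limited). The gripper opens to 95 mm and grips with 3 to 60 N. Pads are 20 mm wide; open, the fingers measure 119 mm over their backs; the gripper's body (75 mm by 180 mm) begins 59 mm behind the grasp point.
Start: joints at [-1.266, 0.491, 1.559, -0, 1.092, -0.106], TCP at [249.613, -573.009, 225.661] pointing down, gripper open.
Joint ranges: [-3.1, 3.1], [-0.84, 2.19], [0.05, 2.79], [-1.13, 4.28], [0.06, 2.93], [-2.69, 2.69]. Speed limits (rad/s): [2.22, 2.22, 2.79, 3.14, 3.14, 3.14].

INTERFACE

Orientations are given as [roll, pitch, yaw] about the fixed x, y, z axes, in that order (R = Rz(yaw) Ry(pitch) Rx(roll)).
In Python, from cell import env gives the robot as it stands.
- The arm moves only by the tool jog_arm, never from a script. Its argument "series" is a list of rows, each an object of numbers: "dx", "dy", "dz": the shift along the world's x, y, z in m; "rx", "ry", "rz": the turn, a rotation vector about the world's x, y, z in degrees; "gripper": the opening, from 0 (shut) to 1 (fully open). A call has 1 to 12 rows; each row shifts and turns the commanded pose from where the row before left it; what a row does not reach is not made up. A row lasts 1/10 s, in which the tool goes at most 50 mm and 8.59 degrees, less where a joint would pass 70% of its speed; a pose out of reach is approached as far as the arm can. A call is refused whole if a number of a shift passes 0.05 or a number of a turn 8.59, either way. A call with a gripper value outside its range is refused whole. The fingers move at their own pace and stop on an object; the grip force is fixed at half the most. Time passes only in rows, so rows that do not move let the fingers close. It gives the time, the measured TCP pose, the force and the opening at its end, in the units of the state.
- env.state(): the state, without advancing time (a new reading comes with each control period).
- env.read_camera(name): name is "scene" or "top" or "wrist"; returns the picture (480x640x3 uint8, red, green, blue); there is no depth.
- env.camera_info(name): a dict with "camera_matrix" (3x3 intrinsics, pixels), "k1" (the pictures are not rectified: a ray, as slopes to the right and down, at radius r is drawn at 1 + k1 r^2 times it, then the intrinsics apply), "R" (3x3) and "t" (3): a world point X has camera coordinates R X + t; the wrist camera has in their place "mount" (4x4, takes a point from camera to tool coordinates, whose origin is the TCP and whose axes are the tool frame's). Camera axes: x right, y down, z forward; pixel columns grow to the right and rows downward; lengths in mm; the calibration is good to about 2 mm. A picture is of the moment at which its call begins: read the wrist's pose just before it. camera_info takes no time and is no camera call.
- env.job_done(): hands the job in, once; it reports no verdict.
The state is a dict: "t": time; "joints": joint angles; "qvel": joint speeds; "tau": joint torques, N m; "eef_pos": TCP position; "tcp_rot": TCP orientation; "ft_force": force on the tool from outside, world axes, zero at the start; "moment": the same for the moment, N m; "opening": opening from 0.0 (shut) to 1.0 (fully open).
Only numpy, scipy, OpenCV 4.12 (cv2) and the standard library are available. Lean on these libraries where they do the work, as an engineer would, in place of code of your own. Each camera call takes 0.05 s, during which the arm holds its last target.

## Working session

There is one attempt and no reset: what is moved stays moved. The work goes in short steps, Python scripts to look and compute and a tool call to move; the robot and the scene stay as the last step left them, time stands still between calls to the robot, and variables do not carry over. Pictures are saved under pics/ and viewed, and the job is handed in when it is done.

Besides the shell and the picture viewer there is one more tool, called after "Emit:" in YAML: its name, and indented under it one key for each argument. jog_arm: Moves the arm, as the interface text tells. Its arguments: {"type":"object","properties":{"series":{"type":"array"}},"required":["series"]}

```bash
ls; mkdir -p pics
python3 - <<'E'
from cell import env
import cv2
s=env.state();print(s)
for n in ["scene","top","wrist"]:
    im=env.read_camera(n);cv2.imwrite(f"pics/a_{n}.png",im[:,:,::-1]);i=env.camera_info(n);print(n,i)
E
```

```text
pics
{'t': 0.0, 'joints': array([-1.26561733e+00,  4.91574280e-01,  1.55947338e+00, -1.55151376e-05,
        1.09168672e+00, -1.05588894e-01]), 'qvel': array([-0.0018257 , -0.0010281 ,  0.00028198, -0.00182122, -0.00181086,
        0.00057348]), 'tau': array([ 2.32571729e-04, -6.12649155e+01, -2.58181661e+01,  6.91829086e-02,
        4.82070073e-02, -9.98970881e-05]), 'eef_pos': array([ 249.52228402, -572.76845616,  225.04435408]), 'tcp_rot': array([-1.57068968e+00,  1.13681526e-03, -1.16002122e+00]), 'ft_force': array([ 0.16072546,  0.22085915, -0.66738994]), 'moment': array([-0.01157785,  0.02989312,  0.03192476]), 'opening': 0.9990589245560201}
scene {'camera_matrix': array([[466.17390441,   0.        , 313.72789544],
       [  0.        , 466.17390441, 238.63189293],
       [  0.        ,   0.        ,   1.        ]]), 'k1': -0.07165971785094553, 'R': array([[-0.05083755,  0.99868631, -0.00641854],
       [ 0.82956612,  0.03864831, -0.55706945],
       [-0.55608956, -0.03364465, -0.83044111]]), 't': array([  25.11765652, -461.26495863, 1302.86080439])}
top {'camera_matrix': array
[... 243 characters left out ...]
9532799, -0.00460676, -0.09644152],
       [ 0.09643212,  0.00222119, -0.99533709]]), 't': array([ -8.41813992, 589.31588959, 865.71046479])}
wrist {'camera_matrix': array([[365.84567603,   0.        , 314.25723518],
       [  0.        , 365.84567603, 242.22164847],
       [  0.        ,   0.        ,   1.        ]]), 'k1': -0.050112182113825766, 'mount': array([[ 9.99999789e-01,  6.45204002e-04,  7.08370166e-05,
         1.70213463e-01],
       [ 9.11133257e-05, -2.47588110e-01,  9.68865377e-01,
        -1.59332775e+02],
       [ 6.42654222e-04, -9.68865167e-01, -2.47588116e-01,
         6.82425396e+01],
       [ 0.00000000e+00,  0.00000000e+00,  0.00000000e+00,
         1.00000000e+00]])}
```

View pics/a_scene.png

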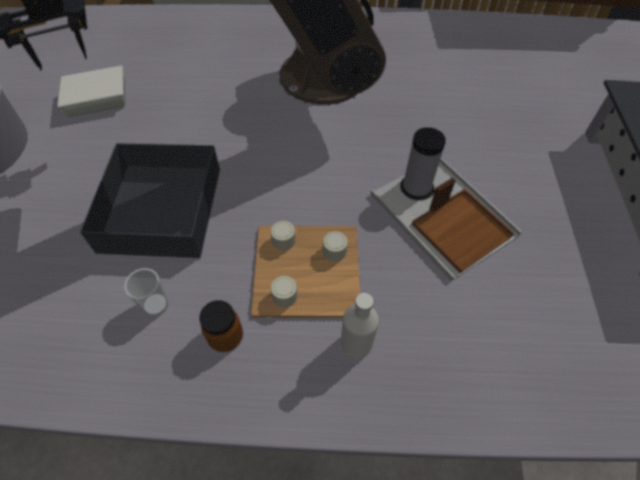

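View pics/a_top.png

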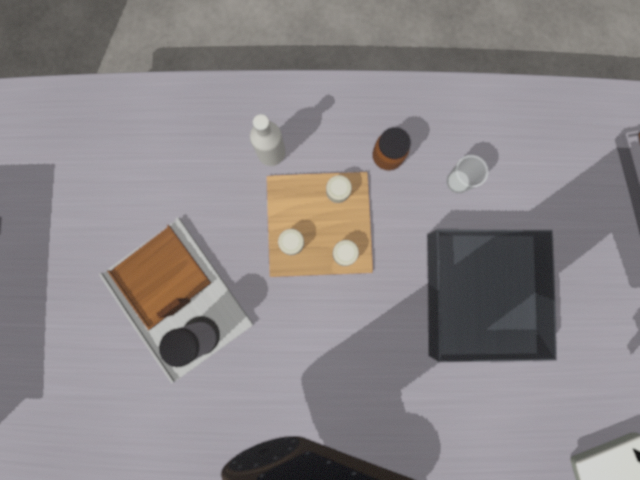

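View pics/a_wrist.png

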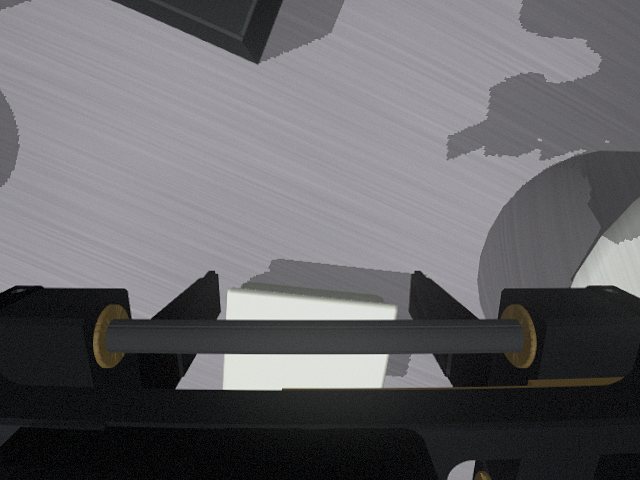

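The images show three rounds on the board. The bay is on the left (+y), with the canister in front of the tray handle, and the pan is on the right. Next I'll measure.

```bash
cat > h.py <<'E'
import numpy as np, cv2
from cell import env
from scipy.spatial.transform import Rotation as Rt
def cam(n,st=None):
    i=env.camera_info(n);K=np.array(i['camera_matrix']);k1=i['k1']
    if n=='wrist':
        s=st or env.state();Rm=Rt.from_euler('xyz',s['tcp_rot']).as_matrix();M=np.array(i['mount'])
        Rwc=Rm@M[:3,:3];c=Rm@M[:3,3]+s['eef_pos'];R=Rwc.T;t=-R@c
    else: R=np.array(i['R']);t=np.array(i['t'])
    return K,k1,R,t
def proj(P,c):
    K,k1,R,t=c;X=np.atleast_2d(P)@R.T+t;s=X[:,:2]/X[:,2:];r2=(s**2).sum(1,keepdims=True);s=s*(1+k1*r2)
    return s*K[0,0]+K[:2,2]
def unproj(px,z,c):
    K,k1,R,t=c;px=np.atleast_2d(px).astype(float);d=(px-K[:2,2])/K[0,0];s=d.copy()
    for _ in range(20): s=d/(1+k1*(s**2).sum(1,keepdims=True))
    v=np.c_[s,np.ones(len(s))]@R;o=-R.T@t
    return o+v*((z-o[2])/v[:,2])[:,None]
def shot(n,name,box=None,sc=1):
    im=env.read_camera(n)[:,:,::-1].copy()
    cv2.imwrite(f'pics/{name}_raw.png',im)
    if box: x0,y0,x1,y1=box;im=im[y0:y1,x0:x1]
    if sc!=1: im=cv2.resize(im,None,fx=sc,fy=sc,interpolation=cv2.INTER_CUBIC)
    cv2.imwrite(f'pics/{name}.png',im)
E
python3 - <<'E'
from h import *
im=cv2.imread('pics/a_top.png')
for nm,b in dict(bay=(90,205,260,385),mid=(240,90,500,290),pan=(415,210,575,375)).items():
    x0,y0,x1,y1=b;s=min(800/(x1-x0),600/(y1-y0));s=int(s);cv2.imwrite(f'pics/a_{nm}.png',cv2.resize(im[y0:y1,x0:x1],None,fx=s,fy=s,interpolation=cv2.INTER_CUBIC));print(nm,s)
c=cam('top')
print(unproj([(291,241),(346,252),(339,188)],52,c))
print(unproj([(179,347)],156,c), unproj([(427,229),(555,229),(556,360),(430,361)],80,c))
print(unproj([(266,174),(368,172),(372,272),(271,276)],12,c))
print(unproj([(102,272),(180,380),(251,322),(180,219)],18,c))
E
```

```text
bay 3
mid 3
pan 3
[[592.19116062  46.43795087  52.        ]
 [571.19905856 -60.66567563  52.        ]
 [697.74616602 -47.08987701  52.        ]]
[[399.61108264 229.00422285 156.        ]] [[ 613.44015831 -213.09372116   80.        ]
 [ 615.22576066 -466.01937933   80.        ]
 [ 364.63182816 -459.27727168   80.        ]
 [ 366.42447087 -215.37875067   80.        ]]
[[ 735.82235013  102.4611241    12.        ]
 [ 740.98450793 -109.15824949   12.        ]
 [ 533.91803618 -115.81951993   12.        ]
 [ 524.87318945   88.74838637   12.        ]]
[[529.87045755 438.16378443  18.        ]
 [315.28480592 268.57330624  18.        ]
 [432.58998392 127.04309275  18.        ]
 [640.08953572 277.45644542  18.        ]]
```

View pics/a_bay.png

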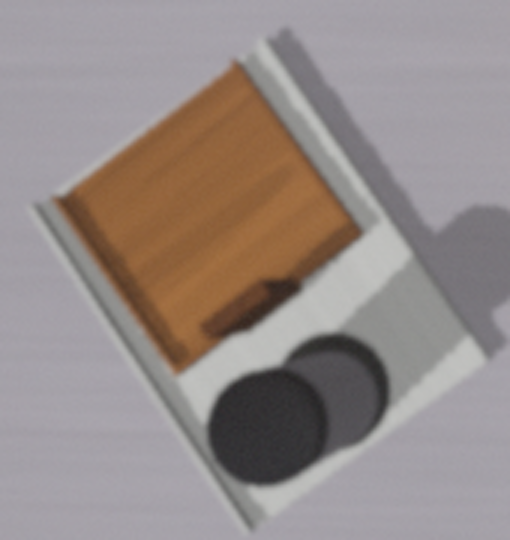

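View pics/a_mid.png

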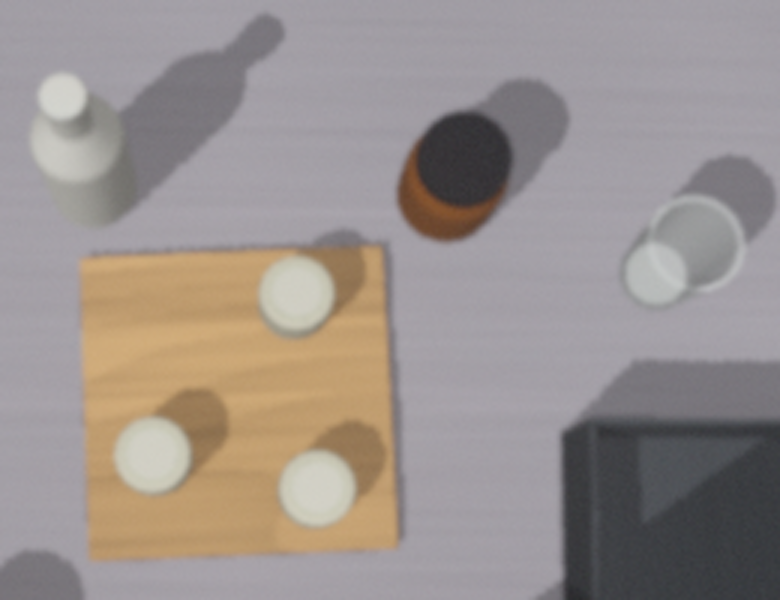

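View pics/a_pan.png

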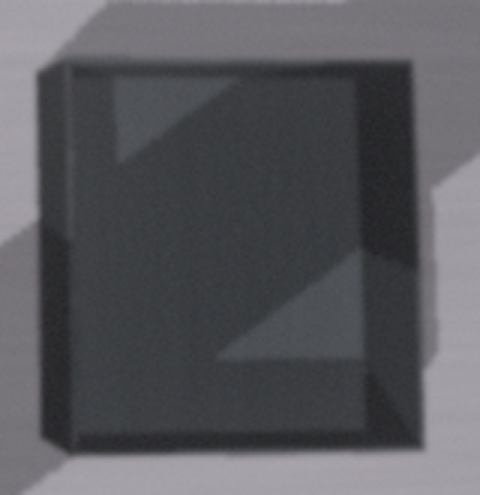

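```bash
cat >> h.py <<'E'
def fit2(local,px,z,c):
    "rigid 2D fit local pts->world; returns x,y,yaw,resid"
    from scipy.optimize import least_squares
    L=np.array(local,float);W=unproj(px,z,c)[:,:2]
    f=lambda p:((L@np.array([[np.cos(p[2]),np.sin(p[2])],[-np.sin(p[2]),np.cos(p[2])]])+p[:2])-W).ravel()
    best=min((least_squares(f,[*W.mean(0),a]) for a in (0,1.5,3,-1.5)),key=lambda r:r.cost)
    return best.x,f(best.x).round(1)
E
python3 - <<'E'
from h import *
c=cam('top')
q=lambda l,o:[(x/3+o[0],y/3+o[1]) for x,y in l]
print('pan',fit2([(125,115),(125,-115),(-125,-115),(-125,115)],q([(68,62),(412,62),(424,449),(70,452)],(415,210)),80,c))
# bay corners back-left, back-right, front-right, front-left
print('bay',fit2([(135,100),(135,-100),(-135,-100),(-135,100)],q([(33,205),(265,38),(492,355),(250,528)],(90,205)),18,c))
# tray corners wall tops: back-left(open) , back-right, front-right, front-left
print('tray',fit2([(80,79),(80,-79),(-70,-79),(-70,79)],q([(57,197),(239,63),(363,233),(179,373)],(90,205)),20,c))
print('can',unproj(q([(268,427)],(90,205)),156,c))
print('rad',unproj(q([(153,455),(317,487),(297,295)],(240,90)),52,c))
print('board',fit2([(105,105),(105,-105),(-105,-105),(-105,105)],q([(81,258),(382,247),(399,549),(90,559)],(240,90)),12,c))
print('jar',unproj(q([(464,159)],(240,90)),90,c),'cup',unproj(q([(697,243)],(240,90)),90,c),'bottle',unproj(q([(63,97)],(240,90)),180,c))
E
```

```text
pan (array([ 4.88614805e+02, -3.46235494e+02, -3.29671545e-03]), array([ 3.6,  1.9,  1.3, -1.3, -2. , -0.9, -2.9,  0.2]))
bay (array([478.23354288, 281.09466487,   0.63609532]), array([ 0.3,  1.5,  3.4, -0.2, -1. , -0.5, -2.7, -0.8]))
tray (array([516.93730672, 312.32982796,   0.65193476]), array([-0.1,  1.4,  3.2,  0.2, -1.2, -1.9, -1.9,  0.3]))
can [[399.05960671 228.41531623 156.        ]]
rad [[590.88586045  46.42407878  52.        ]
 [570.54660906 -60.01693965  52.        ]
 [697.07550921 -47.08930123  52.        ]]
board (array([ 6.31981552e+02, -8.63405727e+00,  4.32301098e-02]), array([ 0.8,  0.5,  1.2, -1.2, -0.3, -0.2, -1.6,  1. ]))
jar [[ 778.0104269  -152.23712672   90.        ]] cup [[ 724.78061331 -301.28959161   90.        ]] bottle [[783.82812034  92.54760716 180.        ]]
```

Emit:
jog_arm:
  series:
    - {"dx": 0.028, "dy": 0.036, "dz": 0.003, "rz": 1}
    - {"dx": 0.028, "dy": 0.036, "dz": 0.003, "rz": 1}
    - {"dx": 0.028, "dy": 0.036, "dz": 0.003, "rz": 1}
    - {"dx": 0.028, "dy": 0.036, "dz": 0.003, "rz": 1}
    - {"dx": 0.028, "dy": 0.036, "dz": 0.003, "rz": 1}
    - {"dx": 0.028, "dy": 0.036, "rz": 1}
    - {"dx": 0.028, "dy": 0.036, "rz": 1}
    - {"dx": 0.014, "dy": 0.042, "rz": 1}
    - {"dx": 0.008, "dy": 0.045, "rz": 1}
    - {"dy": 0.045, "rz": 1}
    - {"dy": 0.045, "rz": 1}
    - {"dy": 0.045, "rz": 1}

```text
$.series[0]: bad value
```

```bash
cat >> h.py <<'E'
def log():
    import json
    s=env.state();open('log.txt','a').write(json.dumps([list(s['joints']),list(s['eef_pos']),list(s['tcp_rot'])])+'\n')
    print('t',round(s['t'],2),'p',s['eef_pos'].round(1),'rot',np.degrees(s['tcp_rot']).round(1),'q',s['joints'].round(3),'F',s['ft_force'].round(1),'open',round(s['opening'],3));return s
E
python3 -c "
import json
open('log.txt','w').write(json.dumps([[-1.26561733e+00,  4.91574280e-01,  1.55947338e+00, -1.55151376e-05,1.09168672e+00, -1.05588894e-01],[ 249.52228402, -572.76845616,  225.04435408],[-1.57068968e+00,  1.13681526e-03, -1.16002122e+00]])+'\n')
from h import *
log()"
```

```text
t 0.15 p [ 249.5 -572.8  225.2] rot [-90.    0.  -66.5] q [-1.266  0.491  1.559 -0.     1.092 -0.106] F [-0.1  0.3 -0.8] open 0.999
```

Emit:
jog_arm:
  series:
    - {"dx": 0.028, "dy": 0.036, "dz": 0.003, "rx": 0, "ry": 0, "rz": 1, "gripper": 1}
    - {"dx": 0.028, "dy": 0.036, "dz": 0.003, "rx": 0, "ry": 0, "rz": 1, "gripper": 1}
    - {"dx": 0.028, "dy": 0.036, "dz": 0.003, "rx": 0, "ry": 0, "rz": 1, "gripper": 1}
    - {"dx": 0.028, "dy": 0.036, "dz": 0.003, "rx": 0, "ry": 0, "rz": 1, "gripper": 1}
    - {"dx": 0.028, "dy": 0.036, "dz": 0.003, "rx": 0, "ry": 0, "rz": 1, "gripper": 1}
    - {"dx": 0.028, "dy": 0.036, "dz": 0, "rx": 0, "ry": 0, "rz": 1, "gripper": 1}
    - {"dx": 0.028, "dy": 0.036, "dz": 0, "rx": 0, "ry": 0, "rz": 1, "gripper": 1}
    - {"dx": 0.014, "dy": 0.042, "dz": 0, "rx": 0, "ry": 0, "rz": 1, "gripper": 1}
    - {"dx": 0.008, "dy": 0.045, "dz": 0, "rx": 0, "ry": 0, "rz": 1, "gripper": 1}
    - {"dx": 0, "dy": 0.045, "dz": 0, "rx": 0, "ry": 0, "rz": 1, "gripper": 1}
    - {"dx": 0, "dy": 0.045, "dz": 0, "rx": 0, "ry": 0, "rz": 1, "gripper": 1}
    - {"dx": 0, "dy": 0.045, "dz": 0, "rx": 0, "ry": 0, "rz": 1, "gripper": 1}

```text
t: 1.35
eef_pos: [467.3, -97.2, 240.6]
tcp_rot: [-1.571, 0.0, -0.95]
ft_force: [1.8, -0.1, -0.0]
opening: 1.0
```

```bash
python3 -c "
from h import *
log()"
```

```text
t 1.35 p [467.3 -97.2 240.6] rot [-90.    0.  -54.4] q [-0.344  0.264  1.889  0.     0.989  0.606] F [ 1.8 -0.1 -0. ] open 1.0
```

Emit:
jog_arm:
  series:
    - {"dx": 0, "dy": 0.045, "dz": 0, "rx": 0, "ry": 0, "rz": 0.9, "gripper": 1}
    - {"dx": 0, "dy": 0.045, "dz": 0, "rx": 0, "ry": 0, "rz": 0, "gripper": 1}
    - {"dx": -0.005, "dy": 0.045, "dz": 0, "rx": 0, "ry": 0, "rz": 0, "gripper": 1}
    - {"dx": -0.01, "dy": 0.045, "dz": 0, "rx": 0, "ry": 0, "rz": 0, "gripper": 1}
    - {"dx": -0.01, "dy": 0.04, "dz": 0, "rx": 0, "ry": 0, "rz": 0, "gripper": 1}
    - {"dx": -0.015, "dy": 0.035, "dz": 0, "rx": 0, "ry": 0, "rz": 0, "gripper": 1}
    - {"dx": -0.015, "dy": 0.03, "dz": 0, "rx": 0, "ry": 0, "rz": 0, "gripper": 1}
    - {"dx": -0.01, "dy": 0.025, "dz": 0, "rx": 0, "ry": 0, "rz": 0, "gripper": 1}
    - {"dx": 0, "dy": 0, "dz": 0, "rx": 0, "ry": 0, "rz": 0, "gripper": 1}

```text
t: 2.25
eef_pos: [401.4, 213.0, 240.6]
tcp_rot: [-1.571, 0.0, -0.932]
ft_force: [0.1, 0.0, -0.3]
opening: 0.996
```

```bash
python3 -c "
from h import *
s=log();shot('wrist','b_w');c=cam('wrist',s)
im=cv2.imread('pics/b_w.png')
B=np.array([478.2,281.1]);u=np.array([np.cos(.636),np.sin(.636)]);v=np.array([-u[1],u[0]])
def W(x,y,z): return [*(B+x*u+y*v),z]
for p in [W(-135,100,18),W(-135,-100,18),W(135,100,18),W(135,-100,18),W(-25,0,88),W(-25,25,88),W(-25,-25,88),[399,228.4,156],W(-25,79,20),W(-25,-79,20),W(125,79,6)]:
    q=proj(p,c)[0];print(np.round(p),q.round());cv2.circle(im,tuple(int(a) for a in q),3,(0,0,255),-1)
cv2.imwrite('pics/b_wo.png',im)
"
```

```text
t 2.25 p [401.4 213.  240.6] rot [-90.    0.  -53.4] q [0.342 0.23  1.937 0.    0.974 1.274] F [ 0.1  0.  -0.3] open 0.996
[310. 281.  18.] [214. 245.]
[429. 120.  18.] [398. 246.]
[527. 442.  18.] [198. -36.]
[646. 281.  18.] [413. -35.]
[458. 266.  88.] [304. 138.]
[443. 286.  88.] [273. 138.]
[473. 246.  88.] [334. 138.]
[399. 228. 156.] [294. 240.]
[411. 330.  20.] [227. 140.]
[505. 203.  20.] [384. 140.]
[532. 419.   6.] [224. -19.]
```

View pics/b_wo.png

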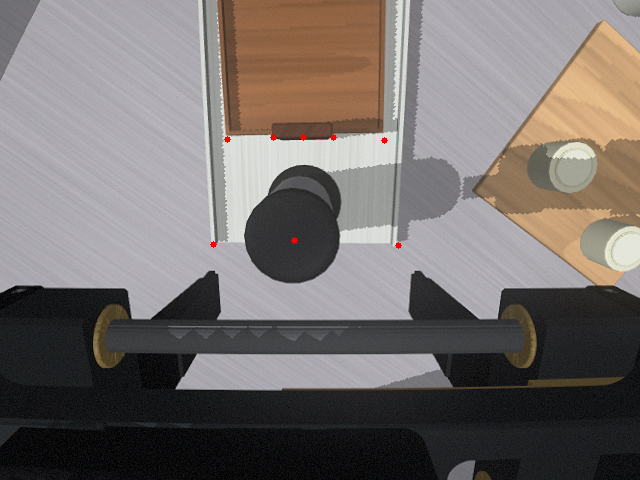

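```bash
python3 -c "
from h import *
s=env.state();c=cam('wrist',s);print(unproj([(292,235.7)],156,c))
print(fit2([(-135,100),(-135,-100)],[(214,243.5),(398,243)],18,c))
print(unproj([(303,140),(273,123),(333,123),(303,124)],88,c))
print(unproj([(231,134),(383,132)],20,c))
"
```

```text
[[401.34582381 230.44958933 156.        ]]
(array([480.2693446 , 281.75569767,   0.64202411]), array([-0.3,  0.4,  0.3, -0.4]))
[[457.07047147 264.41630662  88.        ]
 [453.36567359 292.09318738  88.        ]
 [482.56568891 252.73544714  88.        ]
 [467.31059031 271.9233663   88.        ]]
[[418.95248253 328.556751    20.        ]
 [511.32668594 207.40256681  20.        ]]
```

Emit:
jog_arm:
  series:
    - {"dx": 0, "dy": 0.0175, "dz": 0, "rx": 0, "ry": 0, "rz": 0, "gripper": 1}
    - {"dx": 0, "dy": 0, "dz": -0.03, "rx": 0, "ry": 0, "rz": 0, "gripper": 1}
    - {"dx": 0, "dy": 0, "dz": -0.04, "rx": 0, "ry": 0, "rz": 0, "gripper": 1}
    - {"dx": 0, "dy": 0, "dz": -0.04, "rx": 0, "ry": 0, "rz": 0, "gripper": 1}
    - {"dx": 0, "dy": 0, "dz": -0.0235, "rx": 0, "ry": 0, "rz": 0, "gripper": 1}
    - {"dx": 0, "dy": 0, "dz": 0, "rx": 0, "ry": 0, "rz": 0, "gripper": 0}
    - {"dx": 0, "dy": 0, "dz": 0, "rx": 0, "ry": 0, "rz": 0, "gripper": 0}
    - {"dx": 0, "dy": 0, "dz": 0, "rx": 0, "ry": 0, "rz": 0, "gripper": 0}
    - {"dx": 0, "dy": 0, "dz": 0, "rx": 0, "ry": 0, "rz": 0, "gripper": 0}
    - {"dx": 0, "dy": 0, "dz": 0, "rx": 0, "ry": 0, "rz": 0, "gripper": 0}

```text
t: 3.3
eef_pos: [402.9, 228.9, 108.4]
tcp_rot: [-1.569, -0.0, -0.935]
ft_force: [-2.3, 3.8, 7.3]
opening: 0.699
```

```bash
python3 -c "
from h import *
log()"
```

```text
t 3.3 p [402.9 228.9 108.4] rot [-89.9  -0.  -53.6] q [3.740e-01 4.420e-01 2.070e+00 1.000e-03 6.270e-01 1.308e+00] F [-2.3  3.8  7.3] open 0.699
```

Emit:
jog_arm:
  series:
    - {"dx": 0, "dy": 0, "dz": 0.02, "rx": 0, "ry": 0, "rz": 0, "gripper": 0}
    - {"dx": 0, "dy": 0, "dz": 0.03, "rx": 0, "ry": 0, "rz": 0, "gripper": 0}
    - {"dx": -0.022, "dy": 0.03, "dz": 0, "rx": 0, "ry": 0, "rz": 0, "gripper": 0}
    - {"dx": -0.022, "dy": 0.03, "dz": 0, "rx": 0, "ry": 0, "rz": 0, "gripper": 0}
    - {"dx": -0.022, "dy": 0.03, "dz": 0, "rx": 0, "ry": 0, "rz": 0, "gripper": 0}
    - {"dx": -0.022, "dy": 0.03, "dz": 0, "rx": 0, "ry": 0, "rz": 0, "gripper": 0}
    - {"dx": -0.022, "dy": 0.03, "dz": 0, "rx": 0, "ry": 0, "rz": 0, "gripper": 0}
    - {"dx": -0.022, "dy": 0.02, "dz": 0, "rx": 0, "ry": 0, "rz": 0, "gripper": 0}
    - {"dx": 0, "dy": 0, "dz": -0.02, "rx": 0, "ry": 0, "rz": 0, "gripper": 0}
    - {"dx": 0, "dy": 0, "dz": -0.02, "rx": 0, "ry": 0, "rz": 0, "gripper": 0}
    - {"dx": 0, "dy": 0, "dz": -0.01, "rx": 0, "ry": 0, "rz": 0, "gripper": 0}
    - {"dx": 0, "dy": 0, "dz": -0.002, "rx": 0, "ry": 0, "rz": 0, "gripper": 0}

```text
t: 4.5
eef_pos: [270.4, 398.1, 104.5]
tcp_rot: [-1.572, -0.0, -0.935]
ft_force: [0.1, -1.2, -3.4]
opening: 0.694
```

```bash
python3 -c "
from h import *
log();shot('scene','c_s')"
```

```text
t 4.5 p [270.4 398.1 104.5] rot [-90.1  -0.  -53.6] q [ 0.837  0.469  2.03  -0.     0.645  1.772] F [ 0.1 -1.2 -3.4] open 0.694
```

View pics/c_s.png

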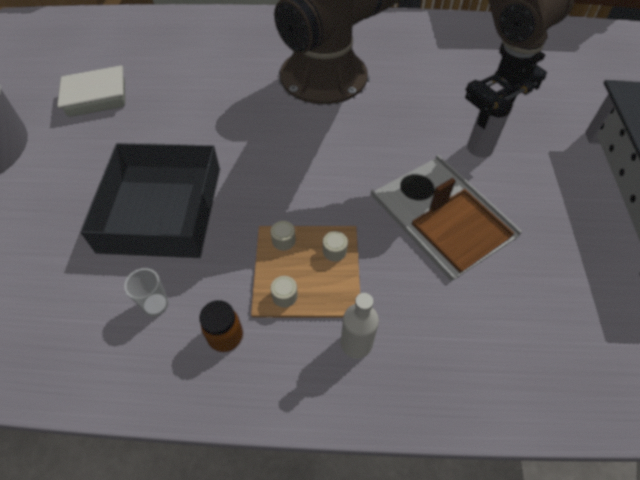

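Emit:
jog_arm:
  series:
    - {"dx": 0, "dy": 0, "dz": -0.0015, "rx": 0, "ry": 0, "rz": 0, "gripper": 0}
    - {"dx": 0, "dy": 0, "dz": -0.001, "rx": 0, "ry": 0, "rz": 0, "gripper": 0}
    - {"dx": 0, "dy": 0, "dz": 0, "rx": 0, "ry": 0, "rz": 0, "gripper": 0.75}
    - {"dx": 0, "dy": 0, "dz": 0, "rx": 0, "ry": 0, "rz": 0, "gripper": 1}
    - {"dx": 0, "dy": 0, "dz": 0, "rx": 0, "ry": 0, "rz": 0, "gripper": 1}
    - {"dx": 0, "dy": 0, "dz": 0, "rx": 0, "ry": 0, "rz": 0, "gripper": 1}
    - {"dx": 0, "dy": 0, "dz": 0.02, "rx": 0, "ry": 0, "rz": 0, "gripper": 1}
    - {"dx": 0, "dy": 0, "dz": 0.04, "rx": 0, "ry": 0, "rz": 0, "gripper": 1}
    - {"dx": 0, "dy": 0, "dz": 0.045, "rx": 0, "ry": 0, "rz": 0, "gripper": 1}
    - {"dx": 0.02, "dy": -0.02, "dz": 0.03, "rx": 0, "ry": 0, "rz": 0, "gripper": 1}
    - {"dx": 0.04, "dy": -0.03, "dz": 0, "rx": 0, "ry": 0, "rz": 0, "gripper": 1}
    - {"dx": 0.045, "dy": -0.03, "dz": 0, "rx": 0, "ry": 0, "rz": 0, "gripper": 1}

```text
t: 5.75
eef_pos: [373.0, 320.1, 239.1]
tcp_rot: [-1.568, -0.0, -0.933]
ft_force: [0.7, 1.6, -0.5]
opening: 1.002
```

```bash
python3 -c "
from h import *
s=log();shot('wrist','d_w');shot('top','d_t')
im=cv2.imread('pics/d_t_raw.png');cv2.imwrite('pics/d_t2.png',cv2.resize(im[200:420,60:330],None,fx=2.7,fy=2.7,interpolation=cv2.INTER_CUBIC))"
```

```text
t 5.75 p [373.  320.1 239.1] rot [-89.8  -0.  -53.4] q [ 0.575  0.285  1.861 -0.     0.992  1.508] F [ 0.7  1.6 -0.5] open 1.002
```

View pics/d_w.png

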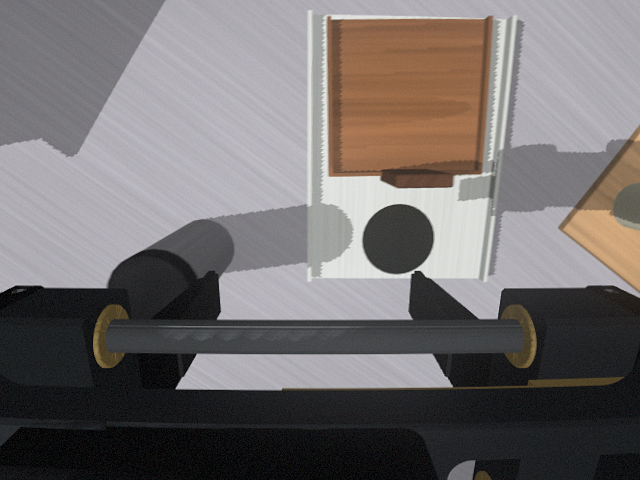

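View pics/d_t2.png

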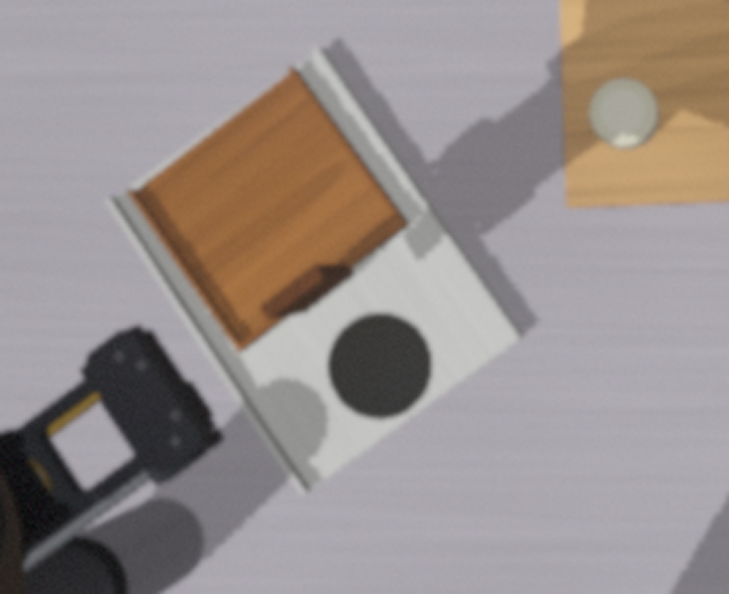

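```bash
python3 -c "
import cv2
im=cv2.imread('pics/d_w_raw.png')
cv2.imwrite('pics/d_z1.png',cv2.resize(im[0:150,295:535],None,fx=3.3,fy=3.3,interpolation=cv2.INTER_CUBIC))
cv2.imwrite('pics/d_z2.png',cv2.resize(im[150:300,295:535],None,fx=3.3,fy=3.3,interpolation=cv2.INTER_CUBIC))"
```

```text
(no output)
```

View pics/d_z1.png

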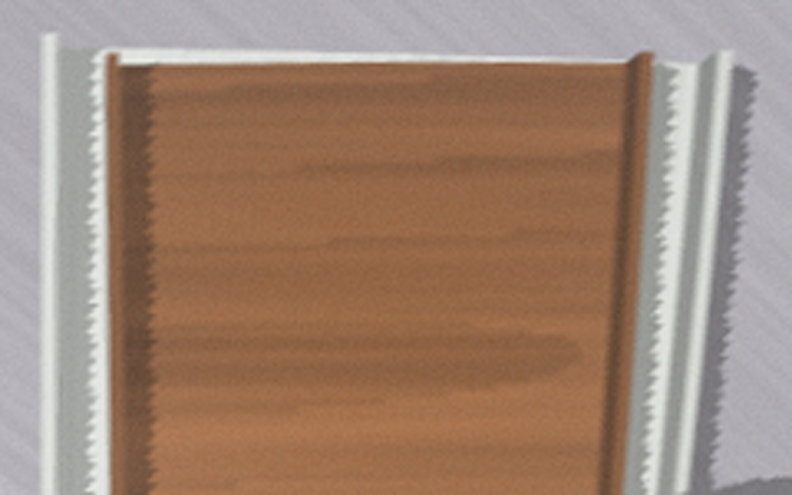

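View pics/d_z2.png

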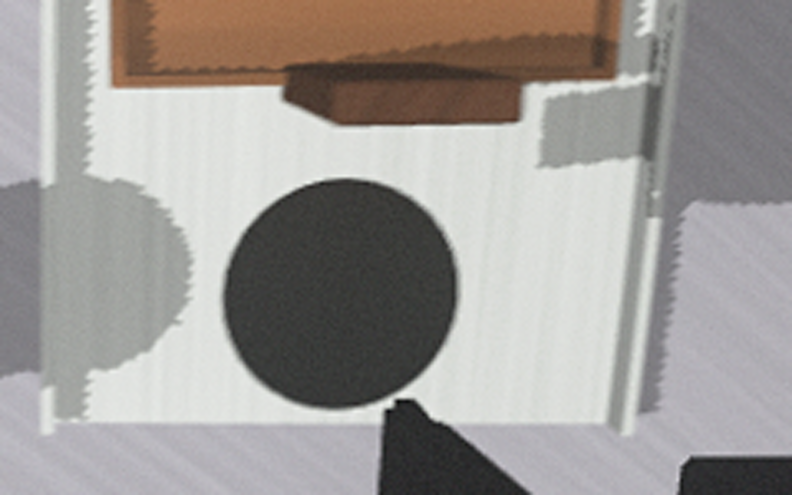

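```bash
python3 -c "
from h import *
import json
L=[json.loads(l) for l in open('log.txt')][-1]
c=cam('wrist',dict(eef_pos=np.array(L[1]),tcp_rot=np.array(L[2])))
a=lambda x,y,o:(x/3.3+295,y/3.3+o)
r=fit2([(135,100),(135,-100),(-135,-100),(-135,100)],[a(42,33,0),a(735,50,0),a(632,433,150),a(42,433,150)],18,c);print('bay',r)
for z in (20,24): print('tray',fit2([(80,79),(80,-79),(-70,-79),(-70,79)],[a(107,53,0),a(655,53,0),a(617,70,150),a(113,77,150)],z,c))
print('tray by handle',fit2([(-76,25),(-76,-25),(-64,-25),(-64,25)],[a(335,125,150),a(522,122,150),a(520,78,150),a(330,75,150)],88,c))
print('mat',unproj([a(341,294,150)],6,c))
c=cam('top');f=lambda x,y:(x/2.7+60,y/2.7+200)
print('mat top',unproj([f(380,365)],6,c))
print('bay top',fit2([(135,100),(135,-100),(-135,-100),(-135,100)],[f(110,200),f(322,47),f(522,340),f(306,490)],18,c))
print('tray top',fit2([(80,79),(80,-79),(-70,-79),(-70,79)],[f(133,193),f(295,70),f(407,222),f(243,348)],20,c))
"
```

```text
bay (array([478.45085036, 281.82930576,   0.63263951]), array([ 0.5, -0.3, -0.4,  0.7, -0.1, -0.6,  0.1,  0.2]))
tray (array([520.18329267, 313.71321702,   0.65638131]), array([ 1.3,  1. ,  1.4,  1.1, -1.3, -1.3, -1.5, -0.8]))
tray (array([519.16089345, 314.17593759,   0.6563813 ]), array([ 1.4,  2.1,  2.6,  0.9, -1.4, -2.4, -2.6, -0.6]))
tray by handle (array([518.88578721, 313.57729484,   0.65154108]), array([-0.8,  1.3, -0.2, -0.1,  1.3, -0.7, -0.3, -0.5]))
mat [[406.20041269 228.69999634   6.        ]]
mat top [[403.83611768 231.1509145    6.        ]]
bay top (array([476.45762428, 281.05023389,   0.62768317]), array([ 1.4,  0.6,  1.1,  0.3,  1.1, -1.4, -3.6,  0.6]))
tray top (array([517.03418548, 312.32214881,   0.66087385]), array([ 0.7,  2.2,  3.3,  0.3, -1. , -2.5, -2.9,  0. ]))
```

Emit:
jog_arm:
  series:
    - {"dx": 0.027, "dy": -0.034, "dz": 0, "rx": 0, "ry": 0, "rz": 1, "gripper": 1}
    - {"dx": 0.027, "dy": -0.034, "dz": -0.01, "rx": 0, "ry": 0, "rz": 0, "gripper": 1}
    - {"dx": 0.027, "dy": -0.034, "dz": -0.01, "rx": 0, "ry": 0, "rz": 0, "gripper": 1}
    - {"dx": 0.027, "dy": -0.034, "dz": -0.01, "rx": 0, "ry": 0, "rz": 0, "gripper": 1}
    - {"dx": 0.027, "dy": -0.034, "dz": -0.015, "rx": 0, "ry": 0, "rz": 0, "gripper": 1}
    - {"dx": 0.027, "dy": -0.034, "dz": -0.015, "rx": 0, "ry": 0, "rz": 0, "gripper": 1}
    - {"dx": 0.027, "dy": -0.034, "dz": -0.015, "rx": 0, "ry": 0, "rz": 0, "gripper": 1}
    - {"dx": 0.027, "dy": -0.035, "dz": -0.015, "rx": 0, "ry": 0, "rz": 0, "gripper": 1}
    - {"dx": 0, "dy": 0, "dz": 0, "rx": 0, "ry": 0, "rz": 0, "gripper": 1}

```text
t: 6.75
eef_pos: [589.9, 44.6, 145.4]
tcp_rot: [-1.572, 0.001, -0.921]
ft_force: [-0.9, 1.1, -0.3]
opening: 1.002
```

```bash
python3 -c "
from h import *
s=log();shot('wrist','e_w');c=cam('wrist',s);im=cv2.imread('pics/e_w.png')
for p in [(591,46.4,52),(570.5,-60,52),(697,-47,52)]:
    q=proj(p,c)[0];print(q);cv2.circle(im,tuple(int(a) for a in q),3,(0,0,255),-1)
cv2.imwrite('pics/e_w.png',im)"
```

```text
t 6.75 p [589.9  44.6 145.4] rot [-90.1   0.  -52.8] q [-3.600e-02  5.350e-01  1.727e+00 -1.000e-03  8.810e-01  8.850e-01] F [-0.9  1.1 -0.3] open 1.002
[313.37664145 244.23169308]
[406.72913343 345.0509916 ]
[509.65282895 206.14762303]
```

View pics/e_w.png

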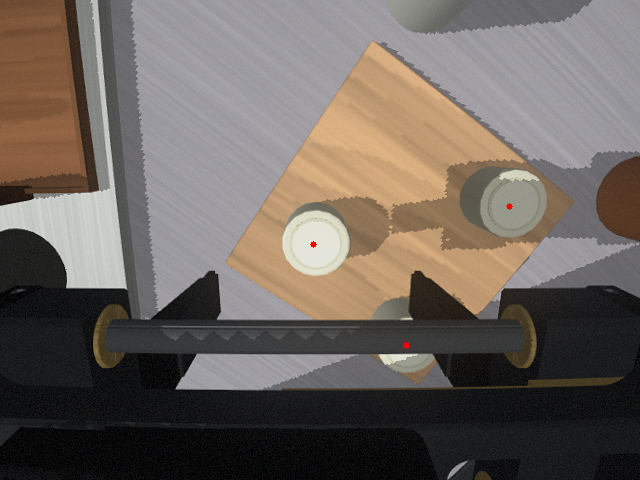

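Emit:
jog_arm:
  series:
    - {"dx": 0.003, "dy": 0.0015, "dz": -0.03, "rx": 0, "ry": 0, "rz": 0.3, "gripper": 1}
    - {"dx": 0, "dy": 0, "dz": -0.04, "rx": 0, "ry": 0, "rz": 0, "gripper": 1}
    - {"dx": 0, "dy": 0, "dz": -0.03, "rx": 0, "ry": 0, "rz": 0, "gripper": 1}
    - {"dx": 0, "dy": 0, "dz": -0.013, "rx": 0, "ry": 0, "rz": 0, "gripper": 1}
    - {"dx": 0, "dy": 0, "dz": 0, "rx": 0, "ry": 0, "rz": 0, "gripper": 0}
    - {"dx": 0, "dy": 0, "dz": 0, "rx": 0, "ry": 0, "rz": 0, "gripper": 0}
    - {"dx": 0, "dy": 0, "dz": 0, "rx": 0, "ry": 0, "rz": 0, "gripper": 0}
    - {"dx": 0, "dy": 0, "dz": 0, "rx": 0, "ry": 0, "rz": 0, "gripper": 0}
    - {"dx": 0, "dy": 0, "dz": 0, "rx": 0, "ry": 0, "rz": 0, "gripper": 0}
    - {"dx": 0, "dy": 0, "dz": 0.02, "rx": 0, "ry": 0, "rz": 0, "gripper": 0}
    - {"dx": 0, "dy": 0, "dz": 0.04, "rx": 0, "ry": 0, "rz": 0, "gripper": 0}
    - {"dx": 0, "dy": 0, "dz": 0.04, "rx": 0, "ry": 0, "rz": 0, "gripper": 0}

```text
t: 8.0
eef_pos: [590.9, 49.2, 135.8]
tcp_rot: [-1.572, 0.001, -0.912]
ft_force: [-0.0, -1.0, 0.3]
opening: 0.385
```

```bash
python3 -c "
from h import *
s=log()"
```

```text
t 8.0 p [590.9  49.2 135.8] rot [-90.1   0.  -52.3] q [-0.028  0.549  1.733 -0.     0.861  0.884] F [-0.  -1.   0.3] open 0.385
```

```bash
python3 -c "
from h import *
s=log();shot('wrist','f_w');shot('scene','f_s')"
```

```text
t 8.0 p [590.9  49.2 135.8] rot [-90.1   0.  -52.3] q [-0.028  0.549  1.733 -0.     0.861  0.884] F [-0.  -1.   0.3] open 0.385
```

View pics/f_w.png

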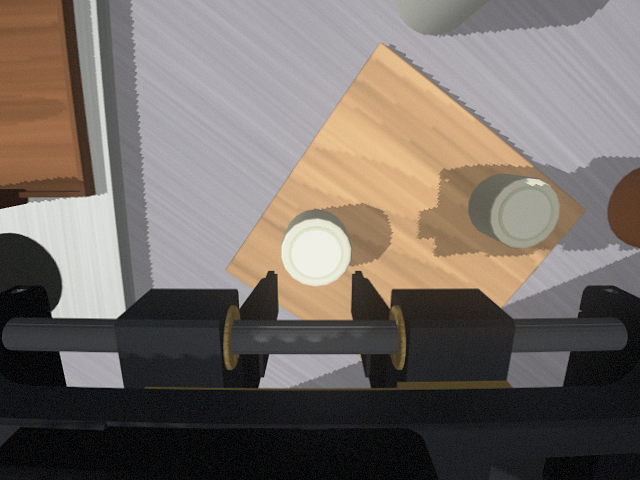

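View pics/f_s.png

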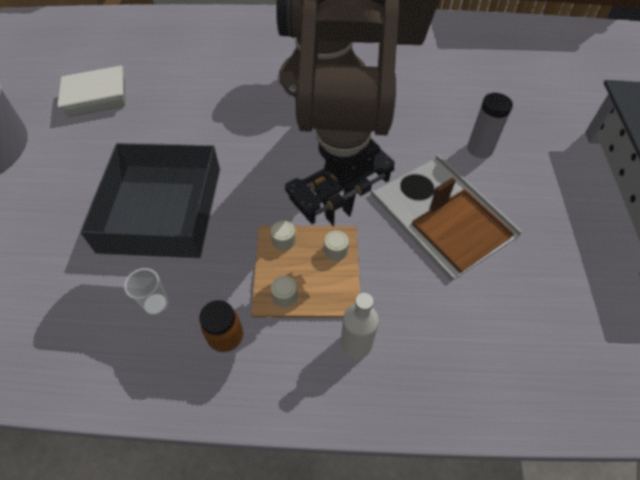

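The fingers were still closing when I lifted (they close at about 0.75/s), so the round was left standing at pixel (316,252). I'll try again with a longer close.

```bash
python3 -c "
from h import *
s=env.state();c=cam('wrist',s);print(unproj([(316,252),(526,212)],52,c))"
```

```text
[[593.12567631  47.0606034   52.        ]
 [705.5426098  -51.28657952  52.        ]]
```

Emit:
jog_arm:
  series:
    - {"dx": 0.002, "dy": -0.002, "dz": 0, "rx": 0, "ry": 0, "rz": 0, "gripper": 0.8}
    - {"dx": 0, "dy": 0, "dz": 0, "rx": 0, "ry": 0, "rz": 0, "gripper": 0.8}
    - {"dx": 0, "dy": 0, "dz": 0, "rx": 0, "ry": 0, "rz": 0, "gripper": 0.8}
    - {"dx": 0, "dy": 0, "dz": -0.02, "rx": 0, "ry": 0, "rz": 0, "gripper": 0.8}
    - {"dx": 0, "dy": 0, "dz": -0.04, "rx": 0, "ry": 0, "rz": 0, "gripper": 0.8}
    - {"dx": 0, "dy": 0, "dz": -0.03, "rx": 0, "ry": 0, "rz": 0, "gripper": 0.8}
    - {"dx": 0, "dy": 0, "dz": -0.014, "rx": 0, "ry": 0, "rz": 0, "gripper": 0}
    - {"dx": 0, "dy": 0, "dz": 0, "rx": 0, "ry": 0, "rz": 0, "gripper": 0}
    - {"dx": 0, "dy": 0, "dz": 0, "rx": 0, "ry": 0, "rz": 0, "gripper": 0}
    - {"dx": 0, "dy": 0, "dz": 0, "rx": 0, "ry": 0, "rz": 0, "gripper": 0}
    - {"dx": 0, "dy": 0, "dz": 0, "rx": 0, "ry": 0, "rz": 0, "gripper": 0}
    - {"dx": 0, "dy": 0, "dz": 0, "rx": 0, "ry": 0, "rz": 0, "gripper": 0}

```text
t: 9.3
eef_pos: [593.8, 47.3, 31.9]
tcp_rot: [-1.569, -0.001, -0.912]
ft_force: [-0.9, 0.3, 7.2]
opening: 0.518
```

```bash
python3 -c "
from h import *
s=log()"
```

```text
t 9.3 p [593.8  47.3  31.9] rot [-89.9  -0.1 -52.3] q [-0.031  0.698  1.794 -0.     0.647  0.881] F [-0.9  0.3  7.2] open 0.518
```

Emit:
jog_arm:
  series:
    - {"dx": 0, "dy": 0, "dz": 0.015, "rx": 0, "ry": 0, "rz": 0, "gripper": 0}
    - {"dx": 0, "dy": 0, "dz": 0.04, "rx": 0, "ry": 0, "rz": 0, "gripper": 0}
    - {"dx": 0, "dy": 0, "dz": 0.045, "rx": 0, "ry": 0, "rz": 0, "gripper": 0}
    - {"dx": -0.015, "dy": 0.033, "dz": 0, "rx": 0, "ry": 0, "rz": 0, "gripper": 0}
    - {"dx": -0.015, "dy": 0.033, "dz": 0, "rx": 0, "ry": 0, "rz": 0, "gripper": 0}
    - {"dx": -0.015, "dy": 0.033, "dz": 0, "rx": 0, "ry": 0, "rz": 0, "gripper": 0}
    - {"dx": -0.015, "dy": 0.033, "dz": 0, "rx": 0, "ry": 0, "rz": 0, "gripper": 0}
    - {"dx": -0.015, "dy": 0.033, "dz": 0, "rx": 0, "ry": 0, "rz": 0, "gripper": 0}
    - {"dx": -0.015, "dy": 0.033, "dz": 0, "rx": 0, "ry": 0, "rz": 0, "gripper": 0}
    - {"dx": -0.015, "dy": 0.033, "dz": 0, "rx": 0, "ry": 0, "rz": 0, "gripper": 0}
    - {"dx": -0.015, "dy": 0.032, "dz": 0, "rx": 0, "ry": 0, "rz": 0, "gripper": 0}
    - {"dx": 0, "dy": 0, "dz": 0, "rx": 0, "ry": 0, "rz": 0, "gripper": 0}

```text
t: 10.5
eef_pos: [471.5, 313.2, 131.8]
tcp_rot: [-1.57, 0.0, -0.909]
ft_force: [0.6, 0.3, -0.9]
opening: 0.523
```

```bash
python3 -c "
from h import *
s=log();shot('wrist','g_w')"
```

```text
t 10.5 p [471.5 313.2 131.8] rot [-89.9   0.  -52.1] q [0.469 0.521 1.805 0.    0.815 1.378] F [ 0.6  0.3 -0.9] open 0.523
```

View pics/g_w.png

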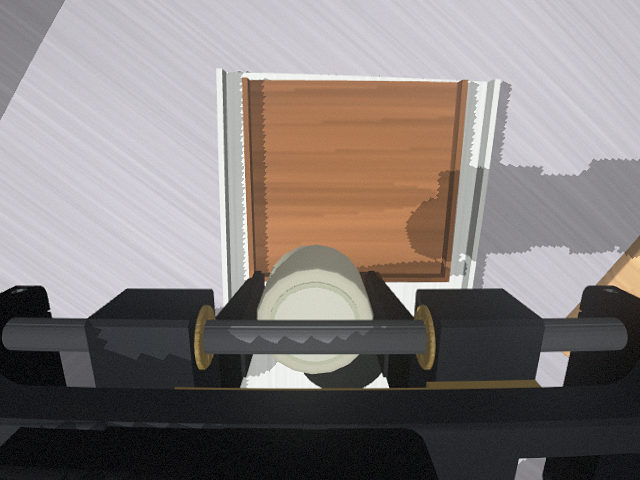

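Emit:
jog_arm:
  series:
    - {"dx": 0.003, "dy": -0.003, "dz": -0.03, "rx": 0, "ry": 0, "rz": 0, "gripper": 0}
    - {"dx": 0, "dy": 0, "dz": -0.04, "rx": 0, "ry": 0, "rz": 0, "gripper": 0}
    - {"dx": 0, "dy": 0, "dz": -0.02, "rx": 0, "ry": 0, "rz": 0, "gripper": 0}
    - {"dx": 0, "dy": 0, "dz": -0.01, "rx": 0, "ry": 0, "rz": 0, "gripper": 0}
    - {"dx": 0, "dy": 0, "dz": -0.001, "rx": 0, "ry": 0, "rz": 0, "gripper": 0}
    - {"dx": 0, "dy": 0, "dz": 0, "rx": 0, "ry": 0, "rz": 0, "gripper": 0.55}
    - {"dx": 0, "dy": 0, "dz": 0, "rx": 0, "ry": 0, "rz": 0, "gripper": 0.65}
    - {"dx": 0, "dy": 0, "dz": 0, "rx": 0, "ry": 0, "rz": 0, "gripper": 0.65}
    - {"dx": 0, "dy": 0, "dz": 0.01, "rx": 0, "ry": 0, "rz": 0, "gripper": 0.65}
    - {"dx": 0, "dy": 0, "dz": 0.03, "rx": 0, "ry": 0, "rz": 0, "gripper": 0.65}
    - {"dx": 0, "dy": 0, "dz": 0.04, "rx": 0, "ry": 0, "rz": 0, "gripper": 0.75}
    - {"dx": 0, "dy": 0, "dz": 0.04, "rx": 0, "ry": 0, "rz": 0, "gripper": 0.8}

```text
t: 11.75
eef_pos: [475.9, 307.1, 151.8]
tcp_rot: [-1.571, -0.0, -0.912]
ft_force: [0.1, 0.0, 0.7]
opening: 0.761
```

```bash
python3 -c "
from h import *
s=log();shot('wrist','g2_w');shot('top','g2_t')"
```

```text
t 11.75 p [475.9 307.1 151.8] rot [-90.   -0.  -52.3] q [ 0.457  0.495  1.785 -0.     0.862  1.369] F [0.1 0.  0.7] open 0.761
```

View pics/g2_w.png

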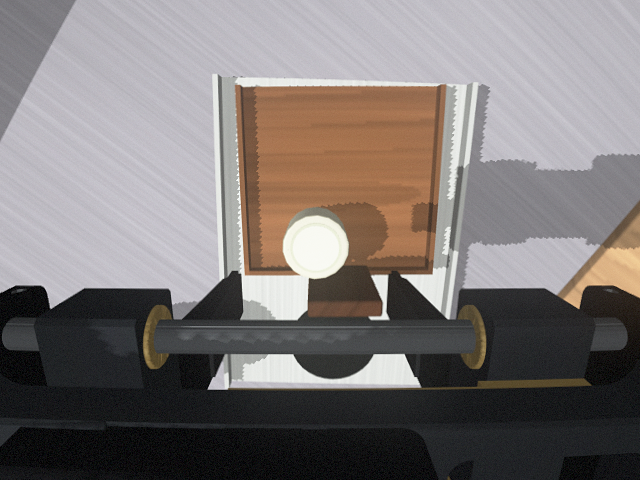

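View pics/g2_t.png

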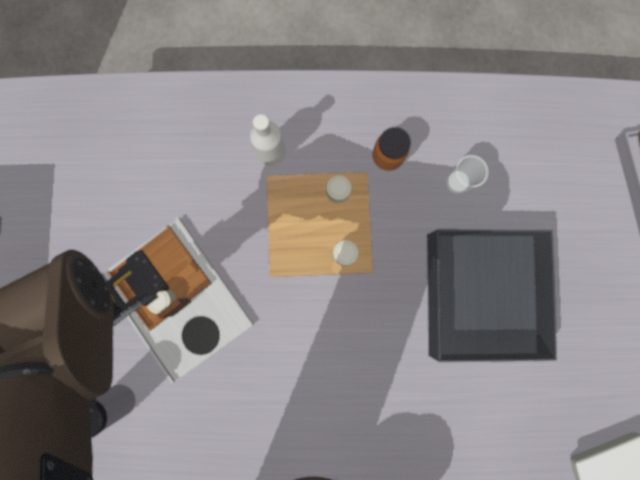

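Emit:
jog_arm:
  series:
    - {"dx": 0.01, "dy": -0.035, "dz": 0, "rx": 0, "ry": 0, "rz": 0, "gripper": 0.9}
    - {"dx": 0.011, "dy": -0.042, "dz": 0, "rx": 0, "ry": 0, "rz": 0, "gripper": 0.9}
    - {"dx": 0.011, "dy": -0.042, "dz": 0, "rx": 0, "ry": 0, "rz": 0, "gripper": 0.9}
    - {"dx": 0.011, "dy": -0.042, "dz": 0, "rx": 0, "ry": 0, "rz": 0, "gripper": 0.9}
    - {"dx": 0.011, "dy": -0.042, "dz": 0, "rx": 0, "ry": 0, "rz": 0, "gripper": 0.9}
    - {"dx": 0.011, "dy": -0.042, "dz": 0, "rx": 0, "ry": 0, "rz": 0, "gripper": 0.9}
    - {"dx": 0.011, "dy": -0.042, "dz": 0, "rx": 0, "ry": 0, "rz": 0, "gripper": 0.9}
    - {"dx": 0.011, "dy": -0.04, "dz": 0, "rx": 0, "ry": 0, "rz": 0, "gripper": 0.9}
    - {"dx": 0.0095, "dy": -0.039, "dz": -0.01, "rx": 0, "ry": 0, "rz": 0, "gripper": 0.9}
    - {"dx": 0, "dy": 0, "dz": -0.02, "rx": 0, "ry": 0, "rz": 0, "gripper": 0.9}

```text
t: 12.85
eef_pos: [574.3, -63.0, 120.5]
tcp_rot: [-1.569, -0.003, -0.916]
ft_force: [-0.5, 1.1, -1.6]
opening: 0.899
```

```bash
python3 -c "
from h import *
s=log();shot('wrist','i_w')"
```

```text
t 12.85 p [574.3 -63.  120.5] rot [-89.9  -0.2 -52.5] q [-2.230e-01  5.490e-01  1.787e+00 -1.000e-03  8.020e-01  6.930e-01] F [-0.5  1.1 -1.6] open 0.899
```

View pics/i_w.png

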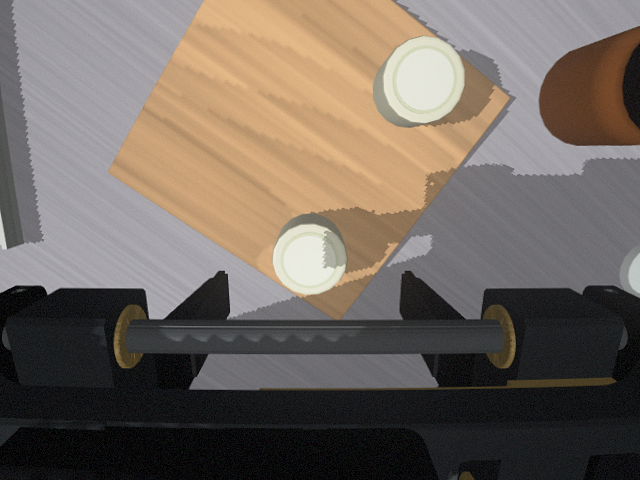

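```bash
python3 -c "
from h import *
s=env.state();c=cam('wrist',s);print(unproj([(309.5,258),(424,79)],52,c))"
```

```text
[[570.30684787 -57.99934617  52.        ]
 [695.60943645 -44.93592335  52.        ]]
```

Emit:
jog_arm:
  series:
    - {"dx": -0.002, "dy": 0.002, "dz": -0.03, "rx": 0, "ry": 0, "rz": 0, "gripper": 0.85}
    - {"dx": 0, "dy": 0, "dz": -0.04, "rx": 0, "ry": 0, "rz": 0, "gripper": 0.85}
    - {"dx": 0, "dy": 0, "dz": -0.019, "rx": 0, "ry": 0, "rz": 0, "gripper": 0.5}
    - {"dx": 0, "dy": 0, "dz": 0, "rx": 0, "ry": 0, "rz": 0, "gripper": 0}
    - {"dx": 0, "dy": 0, "dz": 0, "rx": 0, "ry": 0, "rz": 0, "gripper": 0}
    - {"dx": 0, "dy": 0, "dz": 0, "rx": 0, "ry": 0, "rz": 0, "gripper": 0}
    - {"dx": 0, "dy": 0, "dz": 0, "rx": 0, "ry": 0, "rz": 0, "gripper": 0}
    - {"dx": 0, "dy": 0, "dz": 0, "rx": 0, "ry": 0, "rz": 0, "gripper": 0}
    - {"dx": 0, "dy": 0, "dz": 0, "rx": 0, "ry": 0, "rz": 0, "gripper": 0}
    - {"dx": 0, "dy": 0, "dz": 0, "rx": 0, "ry": 0, "rz": 0, "gripper": 0}

```text
t: 13.9
eef_pos: [571.4, -56.7, 32.1]
tcp_rot: [-1.569, -0.002, -0.912]
ft_force: [0.2, 2.3, 7.5]
opening: 0.521
```

```bash
python3 -c "
from h import *
s=log()"
```

```text
t 13.9 p [571.4 -56.7  32.1] rot [-89.9  -0.1 -52.3] q [-0.214  0.678  1.849  0.     0.612  0.698] F [0.2 2.3 7.5] open 0.521
```

Emit:
jog_arm:
  series:
    - {"dx": 0, "dy": 0, "dz": 0.015, "rx": 0, "ry": 0, "rz": 0, "gripper": 0}
    - {"dx": 0, "dy": 0, "dz": 0.04, "rx": 0, "ry": 0, "rz": 0, "gripper": 0}
    - {"dx": 0, "dy": 0.02, "dz": 0.045, "rx": 0, "ry": 0, "rz": 0, "gripper": 0}
    - {"dx": -0.004, "dy": 0.04, "dz": 0, "rx": 0, "ry": 0, "rz": 0, "gripper": 0}
    - {"dx": -0.004, "dy": 0.045, "dz": 0, "rx": 0, "ry": 0, "rz": 0, "gripper": 0}
    - {"dx": -0.004, "dy": 0.045, "dz": 0, "rx": 0, "ry": 0, "rz": 0, "gripper": 0}
    - {"dx": -0.004, "dy": 0.045, "dz": 0, "rx": 0, "ry": 0, "rz": 0, "gripper": 0}
    - {"dx": -0.004, "dy": 0.045, "dz": 0, "rx": 0, "ry": 0, "rz": 0, "gripper": 0}
    - {"dx": -0.005, "dy": 0.045, "dz": 0, "rx": 0, "ry": 0, "rz": 0, "gripper": 0}
    - {"dx": -0.005, "dy": 0.04, "dz": 0, "rx": 0, "ry": 0, "rz": 0, "gripper": 0}
    - {"dx": -0.005, "dy": 0.027, "dz": 0, "rx": 0, "ry": 0, "rz": 0, "gripper": 0}
    - {"dx": 0, "dy": 0, "dz": 0, "rx": 0, "ry": 0, "rz": 0, "gripper": 0}

```text
t: 15.1
eef_pos: [534.8, 298.3, 131.2]
tcp_rot: [-1.57, -0.0, -0.909]
ft_force: [-0.5, -1.0, -1.1]
opening: 0.522
```

```bash
python3 -c "
from h import *
s=log()"
```

```text
t 15.1 p [534.8 298.3 131.2] rot [-89.9  -0.  -52.1] q [0.401 0.578 1.688 0.    0.875 1.309] F [-0.5 -1.  -1.1] open 0.522
```

Emit:
jog_arm:
  series:
    - {"dx": 0, "dy": 0, "dz": -0.03, "rx": 0, "ry": 0, "rz": 0, "gripper": 0}
    - {"dx": 0, "dy": 0, "dz": -0.04, "rx": 0, "ry": 0, "rz": 0, "gripper": 0}
    - {"dx": 0, "dy": 0, "dz": -0.02, "rx": 0, "ry": 0, "rz": 0, "gripper": 0}
    - {"dx": 0, "dy": 0, "dz": -0.01, "rx": 0, "ry": 0, "rz": 0, "gripper": 0}
    - {"dx": 0, "dy": 0, "dz": -0.001, "rx": 0, "ry": 0, "rz": 0, "gripper": 0}
    - {"dx": 0, "dy": 0, "dz": 0, "rx": 0, "ry": 0, "rz": 0, "gripper": 0.55}
    - {"dx": 0, "dy": 0, "dz": 0, "rx": 0, "ry": 0, "rz": 0, "gripper": 0.65}
    - {"dx": 0, "dy": 0, "dz": 0, "rx": 0, "ry": 0, "rz": 0, "gripper": 0.65}
    - {"dx": 0, "dy": 0, "dz": 0.01, "rx": 0, "ry": 0, "rz": 0, "gripper": 0.65}
    - {"dx": 0, "dy": 0, "dz": 0.03, "rx": 0, "ry": 0, "rz": 0, "gripper": 0.65}
    - {"dx": 0, "dy": 0, "dz": 0.04, "rx": 0, "ry": 0, "rz": 0, "gripper": 0.75}
    - {"dx": 0, "dy": 0, "dz": 0.04, "rx": 0, "ry": 0, "rz": 0, "gripper": 0.8}

```text
t: 16.3
eef_pos: [535.5, 295.2, 151.8]
tcp_rot: [-1.571, -0.0, -0.912]
ft_force: [1.0, -0.2, -0.2]
opening: 0.762
```

```bash
python3 -c "
from h import *
s=log();shot('wrist','k_w');shot('top','k_t')"
```

```text
t 16.3 p [535.5 295.2 151.8] rot [-90.   -0.  -52.3] q [ 0.396  0.552  1.672 -0.     0.918  1.308] F [ 1.  -0.2 -0.2] open 0.762
```

View pics/k_w.png

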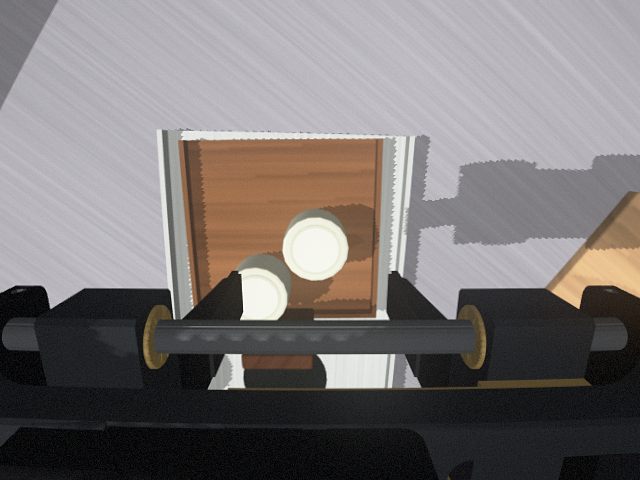

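View pics/k_t.png

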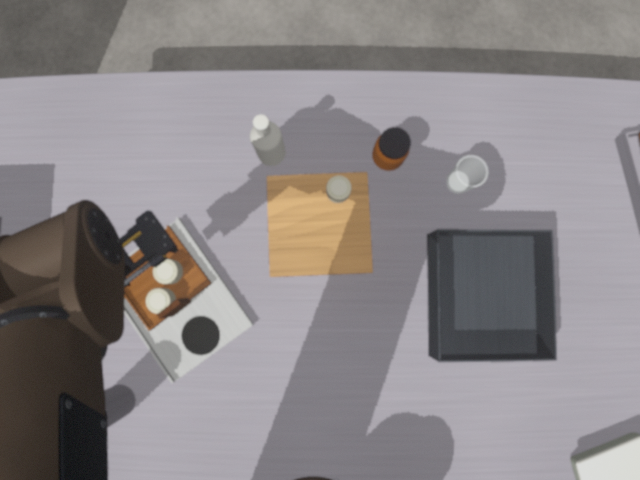

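Emit:
jog_arm:
  series:
    - {"dx": 0.01, "dy": -0.035, "dz": 0, "rx": 0, "ry": 0, "rz": 0, "gripper": 0.9}
    - {"dx": 0.011, "dy": -0.042, "dz": 0, "rx": 0, "ry": 0, "rz": 0, "gripper": 0.9}
    - {"dx": 0.011, "dy": -0.042, "dz": 0, "rx": 0, "ry": 0, "rz": 0, "gripper": 0.9}
    - {"dx": 0.011, "dy": -0.042, "dz": 0, "rx": 0, "ry": 0, "rz": 0, "gripper": 0.9}
    - {"dx": 0.011, "dy": -0.042, "dz": 0, "rx": 0, "ry": 0, "rz": 0, "gripper": 0.9}
    - {"dx": 0.011, "dy": -0.042, "dz": 0, "rx": 0, "ry": 0, "rz": 0, "gripper": 0.9}
    - {"dx": 0.032, "dy": -0.032, "dz": 0, "rx": 0, "ry": 0, "rz": 0, "gripper": 0.9}
    - {"dx": 0.032, "dy": -0.032, "dz": -0.01, "rx": 0, "ry": 0, "rz": 0, "gripper": 0.9}
    - {"dx": 0.032, "dy": -0.032, "dz": -0.02, "rx": 0, "ry": 0, "rz": 0, "gripper": 0.9}
    - {"dx": 0, "dy": 0, "dz": 0, "rx": 0, "ry": 0, "rz": 0, "gripper": 0.9}

```text
t: 17.4
eef_pos: [698.1, -49.7, 116.4]
tcp_rot: [-1.573, 0.001, -0.916]
ft_force: [-1.9, -0.3, -1.3]
opening: 0.904
```

```bash
python3 -c "
from h import *
s=log();shot('wrist','l_w')"
```

```text
t 17.4 p [698.1 -49.7 116.4] rot [-90.1   0.1 -52.5] q [-1.650e-01  7.060e-01  1.459e+00 -1.000e-03  9.790e-01  7.510e-01] F [-1.9 -0.3 -1.3] open 0.904
```

View pics/l_w.png

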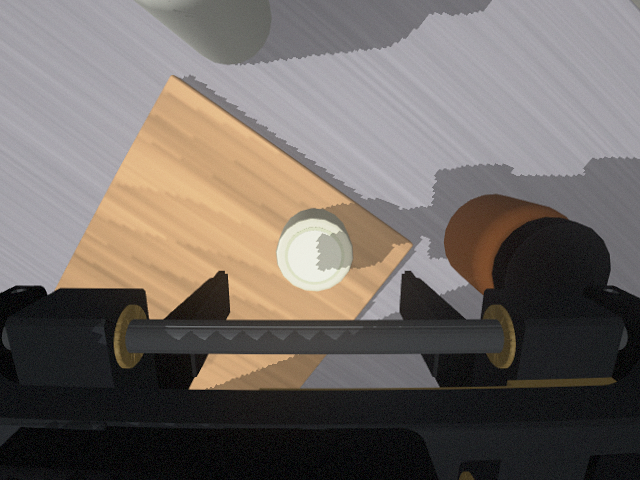

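```bash
python3 -c "
from h import *
s=env.state();c=cam('wrist',s);print(unproj([(314.5,254)],52,c))"
```

```text
[[699.05595344 -45.89735345  52.        ]]
```

Emit:
jog_arm:
  series:
    - {"dx": 0, "dy": 0, "dz": 0, "rx": 0, "ry": 0, "rz": 7, "gripper": 0.9}
    - {"dx": 0, "dy": 0, "dz": 0, "rx": 0, "ry": 0, "rz": 7, "gripper": 0.9}
    - {"dx": 0, "dy": 0, "dz": 0, "rx": 0, "ry": 0, "rz": 7, "gripper": 0.9}
    - {"dx": 0, "dy": 0, "dz": 0, "rx": 0, "ry": 0, "rz": 7, "gripper": 0.9}
    - {"dx": 0, "dy": 0, "dz": 0, "rx": 0, "ry": 0, "rz": 7, "gripper": 0.9}
    - {"dx": 0, "dy": 0, "dz": 0, "rx": 0, "ry": 0, "rz": 7, "gripper": 0.9}
    - {"dx": 0, "dy": 0, "dz": 0, "rx": 0, "ry": 0, "rz": 0, "gripper": 0.9}

```text
t: 18.15
eef_pos: [696.2, -44.7, 120.5]
tcp_rot: [-1.571, -0.0, -0.176]
ft_force: [-0.3, -0.4, 1.2]
opening: 0.896
```

```bash
python3 -c "
from h import *
s=log()"
```

```text
t 18.15 p [696.2 -44.7 120.5] rot [-90.   -0.  -10.1] q [-0.159  0.698  1.464  0.     0.979  0.018] F [-0.3 -0.4  1.2] open 0.896
```

Emit:
jog_arm:
  series:
    - {"dx": 0.002, "dy": -0.001, "dz": -0.03, "rx": 0, "ry": 0, "rz": 0, "gripper": 0.85}
    - {"dx": 0, "dy": 0, "dz": -0.04, "rx": 0, "ry": 0, "rz": 0, "gripper": 0.85}
    - {"dx": 0, "dy": 0, "dz": -0.018, "rx": 0, "ry": 0, "rz": 0, "gripper": 0.5}
    - {"dx": 0, "dy": 0, "dz": 0, "rx": 0, "ry": 0, "rz": 0, "gripper": 0}
    - {"dx": 0, "dy": 0, "dz": 0, "rx": 0, "ry": 0, "rz": 0, "gripper": 0}
    - {"dx": 0, "dy": 0, "dz": 0, "rx": 0, "ry": 0, "rz": 0, "gripper": 0}
    - {"dx": 0, "dy": 0, "dz": 0, "rx": 0, "ry": 0, "rz": 0, "gripper": 0}
    - {"dx": 0, "dy": 0, "dz": 0, "rx": 0, "ry": 0, "rz": 0, "gripper": 0}
    - {"dx": 0, "dy": 0, "dz": 0, "rx": 0, "ry": 0, "rz": 0, "gripper": 0}
    - {"dx": 0, "dy": 0, "dz": 0, "rx": 0, "ry": 0, "rz": 0, "gripper": 0}

```text
t: 19.15
eef_pos: [699.5, -46.7, 33.5]
tcp_rot: [-1.571, -0.003, -0.18]
ft_force: [-1.0, 1.3, 7.4]
opening: 0.523
```

```bash
python3 -c "
from h import *
s=log()"
```

```text
t 19.15 p [699.5 -46.7  33.5] rot [-90.   -0.2 -10.3] q [-0.161  0.805  1.506  0.     0.828  0.019] F [-1.   1.3  7.4] open 0.523
```

Emit:
jog_arm:
  series:
    - {"dx": 0, "dy": 0, "dz": 0.015, "rx": 0, "ry": 0, "rz": 0, "gripper": 0}
    - {"dx": 0, "dy": 0, "dz": 0.04, "rx": 0, "ry": 0, "rz": 0, "gripper": 0}
    - {"dx": -0.01, "dy": 0.01, "dz": 0.045, "rx": 0, "ry": 0, "rz": 0, "gripper": 0}
    - {"dx": -0.029, "dy": 0.029, "dz": 0, "rx": 0, "ry": 0, "rz": 0, "gripper": 0}
    - {"dx": -0.03, "dy": 0.029, "dz": 0, "rx": 0, "ry": 0, "rz": 0, "gripper": 0}
    - {"dx": -0.03, "dy": 0.029, "dz": 0, "rx": 0, "ry": 0, "rz": -6, "gripper": 0}
    - {"dx": -0.008, "dy": 0.04, "dz": 0, "rx": 0, "ry": 0, "rz": -6, "gripper": 0}
    - {"dx": -0.008, "dy": 0.04, "dz": 0, "rx": 0, "ry": 0, "rz": -6, "gripper": 0}
    - {"dx": -0.008, "dy": 0.04, "dz": 0, "rx": 0, "ry": 0, "rz": -6, "gripper": 0}
    - {"dx": -0.008, "dy": 0.04, "dz": 0, "rx": 0, "ry": 0, "rz": -6, "gripper": 0}
    - {"dx": -0.008, "dy": 0.04, "dz": 0, "rx": 0, "ry": 0, "rz": -6, "gripper": 0}
    - {"dx": -0.008, "dy": 0.04, "dz": 0, "rx": 0, "ry": 0, "rz": -6, "gripper": 0}

```text
t: 20.35
eef_pos: [551.3, 291.9, 133.0]
tcp_rot: [-1.57, -0.0, -0.917]
ft_force: [-0.1, -0.4, -1.0]
opening: 0.519
```

```bash
python3 -c "
from h import *
s=log()"
```

```text
t 20.35 p [551.3 291.9 133. ] rot [-89.9  -0.  -52.5] q [ 0.381  0.589  1.657 -0.     0.894  1.298] F [-0.1 -0.4 -1. ] open 0.519
```

Emit:
jog_arm:
  series:
    - {"dx": -0.006, "dy": 0.034, "dz": 0, "rx": 0, "ry": 0, "rz": 0, "gripper": 0}
    - {"dx": -0.007, "dy": 0.034, "dz": 0, "rx": 0, "ry": 0, "rz": 0, "gripper": 0}
    - {"dx": 0, "dy": 0, "dz": -0.03, "rx": 0, "ry": 0, "rz": 0, "gripper": 0}
    - {"dx": 0, "dy": 0, "dz": -0.04, "rx": 0, "ry": 0, "rz": 0, "gripper": 0}
    - {"dx": 0, "dy": 0, "dz": -0.02, "rx": 0, "ry": 0, "rz": 0, "gripper": 0}
    - {"dx": 0, "dy": 0, "dz": -0.01, "rx": 0, "ry": 0, "rz": 0, "gripper": 0}
    - {"dx": 0, "dy": 0, "dz": -0.0015, "rx": 0, "ry": 0, "rz": 0, "gripper": 0}
    - {"dx": 0, "dy": 0, "dz": 0, "rx": 0, "ry": 0, "rz": 0, "gripper": 0.55}
    - {"dx": 0, "dy": 0, "dz": 0, "rx": 0, "ry": 0, "rz": 0, "gripper": 0.65}
    - {"dx": 0, "dy": 0, "dz": 0, "rx": 0, "ry": 0, "rz": 0, "gripper": 0.65}
    - {"dx": 0, "dy": 0, "dz": 0.01, "rx": 0, "ry": 0, "rz": 0, "gripper": 0.65}
    - {"dx": 0, "dy": 0, "dz": 0.03, "rx": 0, "ry": 0, "rz": 0, "gripper": 0.65}

```text
t: 21.55
eef_pos: [537.7, 357.7, 69.2]
tcp_rot: [-1.575, 0.001, -0.912]
ft_force: [0.1, 0.2, 0.8]
opening: 0.653
```

Emit:
jog_arm:
  series:
    - {"dx": 0, "dy": 0, "dz": 0.04, "rx": 0, "ry": 0, "rz": 0, "gripper": 1}
    - {"dx": 0, "dy": 0, "dz": 0.04, "rx": 0, "ry": 0, "rz": 0, "gripper": 1}
    - {"dx": 0, "dy": 0, "dz": 0.04, "rx": 0, "ry": 0, "rz": 0, "gripper": 1}
    - {"dx": -0.03, "dy": -0.025, "dz": 0.03, "rx": 0, "ry": 0, "rz": 0, "gripper": 1}
    - {"dx": -0.03, "dy": -0.025, "dz": 0.03, "rx": 0, "ry": 0, "rz": 0, "gripper": 1}

```text
t: 22.05
eef_pos: [477.9, 307.7, 252.1]
tcp_rot: [-1.57, -0.0, -0.912]
ft_force: [-0.6, -0.4, -0.1]
opening: 0.983
```

```bash
python3 -c "
from h import *
s=log();shot('wrist','m_w');shot('top','m_t')"
```

```text
t 22.05 p [477.9 307.7 252.1] rot [-89.9  -0.  -52.2] q [ 0.456  0.383  1.667 -0.     1.09   1.368] F [-0.6 -0.4 -0.1] open 0.983
```

View pics/m_w.png

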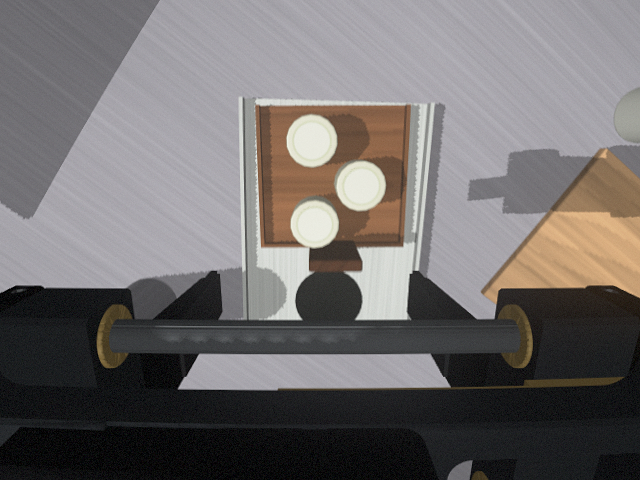

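View pics/m_t.png

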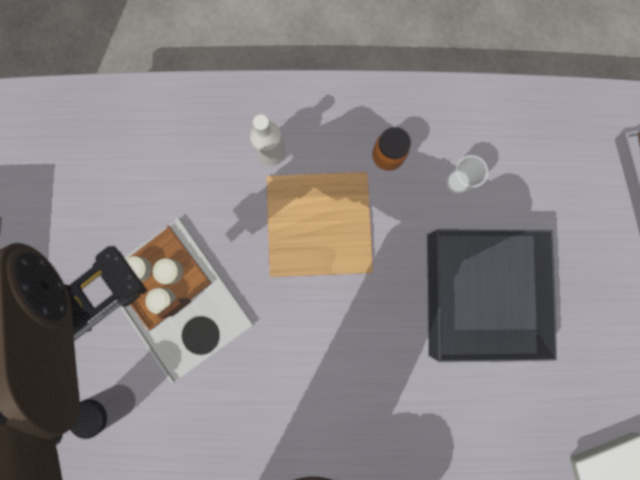

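Run:
```python
import cv2,json,numpy as np
im=cv2.imread('pics/m_w_raw.png')
cv2.imwrite('pics/m_z.png',cv2.resize(im[90:290,235:445],None,fx=3,fy=3,interpolation=cv2.INTER_CUBIC))
L=[json.loads(l) for l in open('log.txt')]
from scipy.spatial.transform import Rotation as Rt
from scipy.optimize import least_squares
Q=np.array([l[0] for l in L]);P=np.array([l[1] for l in L])
r=np.hypot(P[:,0],P[:,1]);z=P[:,2]
print('az',np.abs(np.arctan2(P[:,1],P[:,0])-Q[:,0]).max())
# r=a1+L2 sin(q2)+L3 sin(q2+q3)+L3o*cos(q2+q3)+ T sin(q2+q3+q5)
def f(p):
    a1,d1,L2,L3,o=p;A=Q[:,1];B=A+Q[:,2]
    return np.r_[a1+L2*np.sin(A)+L3*np.sin(B)+o*np.cos(B)-r, d1+L2*np.cos(A)+L3*np.cos(B)-o*np.sin(B)-z]
s=least_squares(f,[0,200,500,500,0]);print(s.x.round(1),np.abs(s.fun).max(),len(L))
```

```text
az 0.1456503954782593
[  5.1 -64.2 583.7 409.5  40.7] 0.8773640515053103 22
```

View pics/m_z.png

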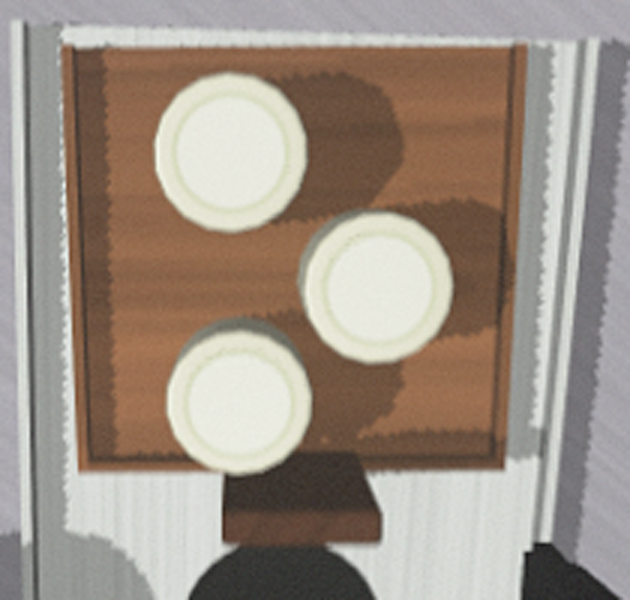

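Run:
```python
from h import *
import json
L=[json.loads(l) for l in open('log.txt')]
c=cam('wrist',dict(eef_pos=np.array(L[-1][1]),tcp_rot=np.array(L[-1][2])))
f=lambda x,y:(x/3+235,y/3+90)
print(fit2([(-76,25),(-76,-25),(-64,-25),(-64,25)],[f(222,543),f(382,541),f(371,508),f(223,511)],88,c))
print(fit2([(80,79),(80,-79),(-70,-79),(-70,79)],[f(62,45),f(527,45),f(506,466),f(79,468)],20,c))
print(fit2([(135,100),(135,-100)],[f(11,20),f(601,38)],18,c))
print(unproj([f(303,527),f(303,543),f(300,509)],88,c))
Q=np.array([l[0] for l in L]);P=np.array([l[1] for l in L])
r=np.sqrt(P[:,0]**2+P[:,1]**2)
d=r*np.sin(np.arctan2(P[:,1],P[:,0])-Q[:,0]);print('lat',d.round(1))
```

```text
(array([515.16654822, 314.56036522,   0.68330621]), array([-1.3,  0.1, -0.7,  0.2,  2.4, -1.8, -0.4,  1.5]))
(array([516.51832639, 312.52964451,   0.66441035]), array([ 0.6,  0.5,  1.2,  0.5, -0.8, -0.6, -0.9, -0.5]))
(array([476.79604063, 281.56824374,   0.63296636]), array([ 0.3, -0.4, -0.3,  0.4]))
[[461.242246   269.28146912  88.        ]
 [457.17009272 266.02473037  88.        ]
 [465.21980339 273.64524427  88.        ]]
lat [65.9 65.9 65.9 66.  66.  65.9 65.9 65.8 65.9 65.9 65.9 66.  65.9 65.8
 65.9 66.  65.9 65.8 65.9 65.9 65.9 65.9]
```

Emit:
jog_arm:
  series:
    - {"dx": -0.002, "dy": -0.005, "dz": 0, "rx": 0, "ry": 0, "rz": 8.2, "gripper": 1}
    - {"dx": -0.002, "dy": -0.005, "dz": 0, "rx": 0, "ry": 0, "rz": 8.2, "gripper": 1}
    - {"dx": -0.002, "dy": -0.005, "dz": 0, "rx": 0, "ry": 0, "rz": 8.2, "gripper": 1}
    - {"dx": -0.002, "dy": -0.005, "dz": 0, "rx": 0, "ry": 0, "rz": 8.2, "gripper": 1}
    - {"dx": -0.002, "dy": -0.005, "dz": 0, "rx": 0, "ry": 0, "rz": 8.2, "gripper": 1}
    - {"dx": -0.002, "dy": -0.005, "dz": 0, "rx": 0, "ry": 0, "rz": 8.2, "gripper": 1}
    - {"dx": -0.002, "dy": -0.005, "dz": 0, "rx": 0, "ry": 0, "rz": 8.2, "gripper": 1}
    - {"dx": 0, "dy": -0.003, "dz": 0, "rx": 0, "ry": 0, "rz": 8.2, "gripper": 1}
    - {"dx": 0, "dy": 0, "dz": 0, "rx": 0, "ry": 0, "rz": 8.2, "gripper": 1}
    - {"dx": 0, "dy": 0, "dz": 0, "rx": 0, "ry": 0, "rz": 8.2, "gripper": 1}
    - {"dx": 0, "dy": 0, "dz": 0, "rx": 0, "ry": 0, "rz": 7.8, "gripper": 1}
    - {"dx": 0, "dy": 0, "dz": 0, "rx": 0, "ry": 0, "rz": 0, "gripper": 1}

```text
t: 23.35
eef_pos: [464.8, 270.3, 250.5]
tcp_rot: [-1.571, -0.0, 0.657]
ft_force: [0.2, 0.2, 0.1]
opening: 1.001
```

```bash
python3 -c "
from h import *
s=log();shot('wrist','n_w')"
```

```text
t 23.35 p [464.8 270.3 250.5] rot [-90.   -0.   37.7] q [ 0.404  0.341  1.741 -0.     1.06  -0.253] F [0.2 0.2 0.1] open 1.001
```

View pics/n_w.png

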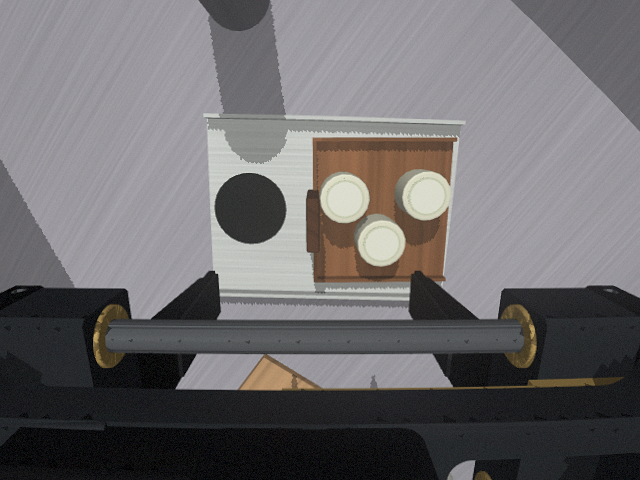

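```bash
python3 -c "
from h import *
s=env.state();c=cam('wrist',s);print(unproj([(312.7,220.5)],88,c));print(fit2([(80,79),(80,-79),(-70,-79),(-70,79)],[(456,139),(444,281),(314,281),(313,139)],20,c))"
```

```text
[[458.58604367 274.6194353   88.        ]]
(array([517.21519791, 312.8764528 ,   0.65653591]), array([ 0.1,  1.4,  1.1, -0.1,  0.1, -2. , -1.3,  0.6]))
```

Emit:
jog_arm:
  series:
    - {"dx": 0, "dy": 0, "dz": 0, "rx": -4.9, "ry": 6.3, "rz": 0, "gripper": 1}
    - {"dx": 0, "dy": 0, "dz": 0, "rx": -4.9, "ry": 6.3, "rz": 0, "gripper": 1}
    - {"dx": 0, "dy": 0, "dz": 0, "rx": -4.9, "ry": 6.3, "rz": 0, "gripper": 1}
    - {"dx": 0, "dy": 0, "dz": 0, "rx": 0, "ry": 0, "rz": 0, "gripper": 1}
    - {"dx": 0, "dy": 0, "dz": 0, "rx": 0, "ry": 0, "rz": 0, "gripper": 1}

```text
t: 23.9
eef_pos: [464.8, 270.5, 249.4]
tcp_rot: [-1.574, 0.416, 0.652]
ft_force: [-0.7, 1.3, -0.2]
opening: 1.003
```

```bash
python3 -c "
from h import *
s=log();print(repr(s['joints']),repr(s['eef_pos']),repr(s['tcp_rot']))"
```

```text
t 23.9 p [464.8 270.5 249.4] rot [-90.2  23.8  37.4] q [ 0.446  0.515  1.512 -0.086  1.523 -0.185] F [-0.7  1.3 -0.2] open 1.003
array([ 0.44606887,  0.5145148 ,  1.51159718, -0.08615253,  1.52271755,
       -0.18516674]) array([464.83919329, 270.488827  , 249.41922238]) array([-1.57408413,  0.41554479,  0.6524639 ])
```

Emit:
jog_arm:
  series:
    - {"dx": 0, "dy": 0, "dz": 0, "rx": 4.9, "ry": -6.3, "rz": 0, "gripper": 1}
    - {"dx": 0, "dy": 0, "dz": 0, "rx": 4.9, "ry": -6.3, "rz": 0, "gripper": 1}
    - {"dx": 0, "dy": 0, "dz": 0, "rx": 4.9, "ry": -6.3, "rz": 0, "gripper": 1}
    - {"dx": 0, "dy": 0, "dz": 0, "rx": 0, "ry": 0, "rz": 0, "gripper": 1}
    - {"dx": 0, "dy": 0, "dz": 0, "rx": 0, "ry": 0, "rz": 0, "gripper": 1}

```text
t: 24.4
eef_pos: [464.3, 269.8, 251.5]
tcp_rot: [-1.571, -0.0, 0.654]
ft_force: [-0.2, -0.1, -0.1]
opening: 0.997
```

```bash
cat > kin.py <<'E'
import numpy as np, json
from scipy.spatial.transform import Rotation as Rt
from scipy.optimize import least_squares
Rz=lambda a:Rt.from_euler('z',a).as_matrix()
Ry=lambda a:Rt.from_euler('y',a).as_matrix()
def fk(q,p):
    a1,d1,L2,L3,o,T,b1,b2=p
    R1=Rz(q[0]);R2=R1@Ry(q[1]);R3=R2@Ry(q[2]);R4=R3@Rz(q[3]);R5=R4@Ry(q[4]);R6=R5@Rz(q[5])
    pos=R1@[a1,b1,d1]+R2@[0,0,L2]+R3@[o,0,L3]+R5@[0,b2,T]
    return pos,R6
L=[json.loads(l) for l in open('log.txt')]
def fit():
    # fixed rot
    F=[fk(l[0],[0]*8)[1].T@Rt.from_euler('xyz',l[2]).as_matrix() for l in L]
    Fm=Rt.from_matrix(F).mean()
    err=[np.degrees((Fm.inv()*Rt.from_matrix(f)).magnitude()) for f in F]
    def f(p): return np.concatenate([fk(l[0],p)[0]-l[1] for l in L])
    s=least_squares(f,[0,200,500,500,0,200,66,0]);return s.x,s.fun,Fm.as_matrix(),err
P,fun,FIX,err=fit()
def FK(q):
    p,R=fk(q,P);return p,R@FIX
lo=np.array([-3.1,-.84,.05,-1.13,.06,-2.69]);hi=np.array([3.1,2.19,2.79,4.28,2.93,2.69])
def IK(pos,R,q0):
    def f(q):
        p,Rr=FK(q);return np.r_[(p-pos)/100,Rt.from_matrix(Rr@R.T).as_rotvec()*2]
    s=least_squares(f,np.clip(q0,lo+.01,hi-.01),bounds=(lo,hi));return s.x,np.abs(s.fun).max()
if __name__=='__main__':
    print(P.round(1),np.abs(fun).max(),np.round(err,2)[-3:]);print(FIX.round(3))
E
python3 kin.py
```

```text
[  0.  196.7 586.8 411.   43.1 260.9  65.9   0. ] 1.3606297670776257e-06 [0. 0. 0.]
[[-1. -0. -0.]
 [-0.  0.  1.]
 [-0.  1. -0.]]
```

```bash
cat > plan.py <<'E'
from kin import *
TT=np.array([[1,0,0],[0,0,1],[0,-1,0]],float) # columns tool x,y,z in tray frame
def tcp(edge,phi,th):
    M=Rz(phi)@Ry(th);O=np.array(edge)-M@[80,0,4]
    return O+M@[-70,0,55],M@TT
E
python3 - <<'E'
from plan import *
pc=np.array([488.6,-346.2])
q00=[-.6,.4,1.6,0,1.1,-.2]
for deg in range(-120,181,30):
    phi=np.radians(deg);d=np.array([np.cos(phi),np.sin(phi)])
    e=[*(pc-d*50),100]
    q=np.array(q00);q[5]=np.clip(-.7-phi,-2.6,2.6);out=[]
    for th in range(0,66,10):
        p,R=tcp(e,phi,np.radians(th));q,er=IK(p,R,q);out.append(er<1e-3)
        if th in(0,50,60): last=(q.round(2),p.round())
    print(deg,out,last)
E
```

```text
-120 [np.True_, np.True_, np.True_, np.True_, np.True_, np.True_, np.True_] (array([-0.95,  0.61,  1.65,  0.91,  1.53,  0.78]), array([ 529., -276.,  255.]))
-90 [np.True_, np.True_, np.True_, np.True_, np.True_, np.True_, np.True_] (array([-0.88,  0.69,  1.47,  0.61,  1.85,  0.58]), array([ 489., -265.,  255.]))
-60 [np.True_, np.True_, np.True_, np.True_, np.True_, np.True_, np.True_] (array([-0.79,  0.74,  1.36,  0.25,  2.06,  0.25]), array([ 448., -276.,  255.]))
-30 [np.True_, np.True_, np.True_, np.True_, np.True_, np.True_, np.True_] (array([-0.69,  0.76,  1.32, -0.16,  2.1 , -0.17]), array([ 419., -306.,  255.]))
0 [np.True_, np.True_, np.True_, np.True_, np.True_, np.True_, np.True_] (array([-0.59,  0.73,  1.39, -0.54,  1.94, -0.54]), array([ 408., -346.,  255.]))
30 [np.True_, np.True_, np.True_, np.True_, np.True_, np.True_, np.True_] (array([-0.52,  0.66,  1.53, -0.85,  1.64, -0.78]), array([ 419., -387.,  255.]))
60 [np.True_, np.True_, np.True_, np.True_, np.True_, np.True_, np.False_] (array([-0.48,  0.57,  1.71, -1.13,  1.26, -0.92]), array([ 448., -416.,  255.]))
90 [np.True_, np.True_, np.True_, np.True_, np.True_, np.False_, np.False_] (array([-0.54,  0.46,  1.77, -1.13,  0.85, -1.3 ]), array([ 489., -427.,  255.]))
120 [np.False_, np.False_, np.False_, np.True_, np.True_, np.False_, np.False_] (array([-0.67,  0.37,  1.89, -1.13,  0.27, -1.76]), array([ 529., -416.,  255.]))
150 [np.False_, np.False_, np.False_, np.False_, np.False_, np.False_, np.False_] (array([-0.68,  0.36,  1.91, -0.54,  0.06, -2.69]), array([ 559., -387.,  255.]))
180 [np.False_, np.False_, np.False_, np.False_, np.False_, np.False_, np.False_] (array([-0.59,  0.35,  1.94, -0.8 ,  0.06, -2.69]), array([ 569., -346.,  255.]))
```

Emit:
jog_arm:
  series:
    - {"dx": -0.001, "dy": 0, "dz": 0, "rx": 0, "ry": 0, "rz": 0, "gripper": 0.35}
    - {"dx": 0, "dy": 0, "dz": 0, "rx": 0, "ry": 0, "rz": 0, "gripper": 0.35}
    - {"dx": 0, "dy": 0, "dz": 0, "rx": 0, "ry": 0, "rz": 0, "gripper": 0.35}
    - {"dx": 0, "dy": 0, "dz": 0, "rx": 0, "ry": 0, "rz": 0, "gripper": 0.35}
    - {"dx": 0, "dy": 0, "dz": 0, "rx": 0, "ry": 0, "rz": 0, "gripper": 0.35}
    - {"dx": 0, "dy": 0, "dz": -0.03, "rx": 0, "ry": 0, "rz": 0, "gripper": 0.35}
    - {"dx": 0, "dy": 0, "dz": -0.04, "rx": 0, "ry": 0, "rz": 0, "gripper": 0.35}
    - {"dx": 0, "dy": 0, "dz": -0.04, "rx": 0, "ry": 0, "rz": 0, "gripper": 0.35}
    - {"dx": 0, "dy": 0, "dz": -0.025, "rx": 0, "ry": 0, "rz": 0, "gripper": 0.35}
    - {"dx": 0, "dy": 0, "dz": 0, "rx": 0, "ry": 0, "rz": 0, "gripper": 0.35}

```text
t: 25.4
eef_pos: [462.5, 269.7, 112.3]
tcp_rot: [-1.569, 0.006, 0.655]
ft_force: [-0.4, 0.4, 0.8]
opening: 0.35
```

```bash
python3 -c "
from h import *
s=log();shot('wrist','o_w');shot('scene','o_s',(340,100,560,290),3)"
```

```text
t 25.4 p [462.5 269.7 112.3] rot [-89.9   0.3  37.5] q [ 0.405  0.516  1.892 -0.     0.74  -0.251] F [-0.4  0.4  0.8] open 0.35
```

View pics/o_w.png

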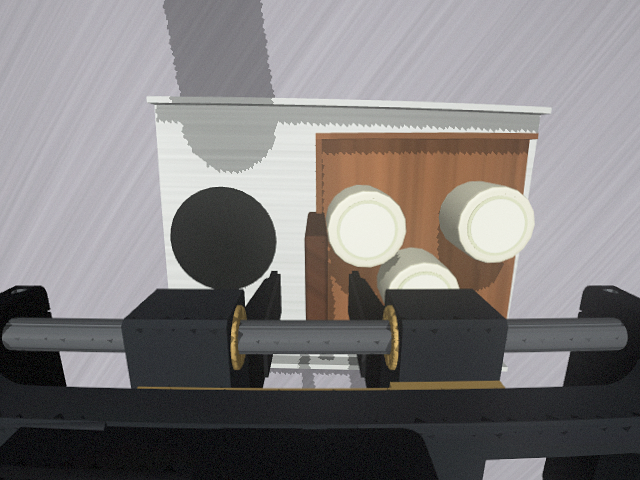

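View pics/o_s.png

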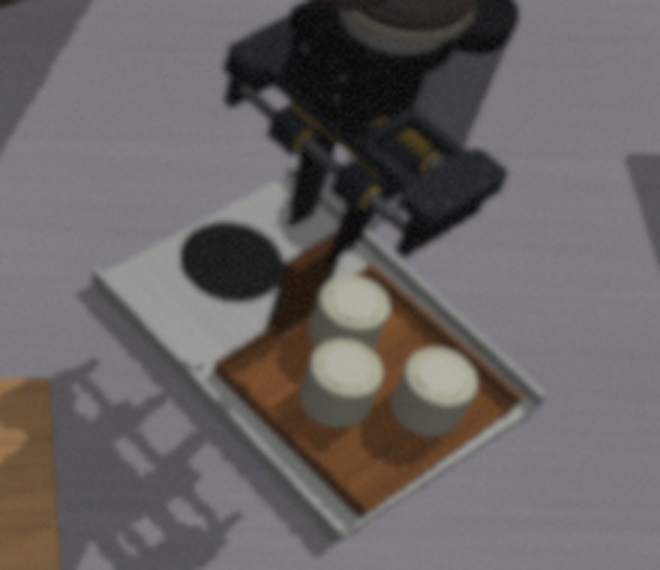

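Emit:
jog_arm:
  series:
    - {"dx": 0.001, "dy": 0, "dz": -0.02, "rx": 0, "ry": 0, "rz": 0, "gripper": 0.35}
    - {"dx": 0, "dy": 0, "dz": -0.02, "rx": 0, "ry": 0, "rz": 0, "gripper": 0.35}
    - {"dx": 0, "dy": 0, "dz": -0.007, "rx": 0, "ry": 0, "rz": 0, "gripper": 0.35}
    - {"dx": 0, "dy": 0, "dz": 0, "rx": 0, "ry": 0, "rz": 0, "gripper": 0}
    - {"dx": 0, "dy": 0, "dz": 0, "rx": 0, "ry": 0, "rz": 0, "gripper": 0}
    - {"dx": 0, "dy": 0, "dz": 0, "rx": 0, "ry": 0, "rz": 0, "gripper": 0}
    - {"dx": 0, "dy": 0, "dz": 0, "rx": 0, "ry": 0, "rz": 0, "gripper": 0}
    - {"dx": 0, "dy": 0, "dz": 0, "rx": 0, "ry": 0, "rz": 0, "gripper": 0}
    - {"dx": 0, "dy": 0, "dz": 0, "rx": 0, "ry": 0, "rz": 0, "gripper": 0}

```text
t: 26.4
eef_pos: [464.8, 270.3, 69.2]
tcp_rot: [-1.571, -0.001, 0.656]
ft_force: [-2.7, -1.2, 6.9]
opening: 0.123
```

```bash
python3 -c "
from h import *
s=log();shot('wrist','o2_w')"
```

```text
t 26.4 p [464.8 270.3  69.2] rot [-90.   -0.   37.6] q [ 0.404  0.584  1.921 -0.     0.636 -0.252] F [-2.7 -1.2  6.9] open 0.123
```

View pics/o2_w.png

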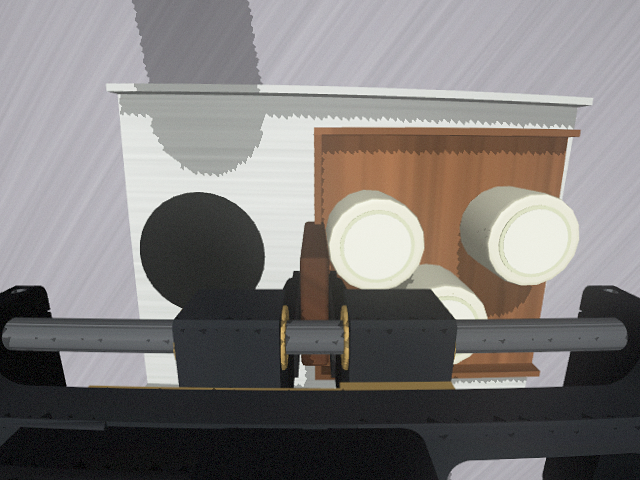

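Emit:
jog_arm:
  series:
    - {"dx": 0, "dy": 0, "dz": 0.003, "rx": 0, "ry": 0, "rz": 0, "gripper": 0}
    - {"dx": 0, "dy": 0, "dz": 0.006, "rx": 0, "ry": 0, "rz": 0, "gripper": 0}
    - {"dx": 0, "dy": 0, "dz": 0.01, "rx": 0, "ry": 0, "rz": 0, "gripper": 0}
    - {"dx": 0, "dy": 0, "dz": 0.01, "rx": 0, "ry": 0, "rz": 0, "gripper": 0}
    - {"dx": 0, "dy": 0, "dz": 0.01, "rx": 0, "ry": 0, "rz": 0, "gripper": 0}
    - {"dx": 0, "dy": 0, "dz": 0.005, "rx": 0, "ry": 0, "rz": 0, "gripper": 0}
    - {"dx": 0, "dy": 0, "dz": 0, "rx": 0, "ry": 0, "rz": 0, "gripper": 0}

```text
t: 27.15
eef_pos: [465.0, 270.4, 113.1]
tcp_rot: [-1.571, -0.002, 0.655]
ft_force: [0.2, -0.2, -3.4]
opening: 0.122
```

```bash
python3 -c "
from h import *
s=log();shot('wrist','p_w');shot('scene','p_s',(340,80,560,270),3)"
```

```text
t 27.15 p [465.  270.4 113.1] rot [-90.   -0.1  37.5] q [ 0.404  0.515  1.889  0.     0.735 -0.251] F [ 0.2 -0.2 -3.4] open 0.122
```

View pics/p_w.png

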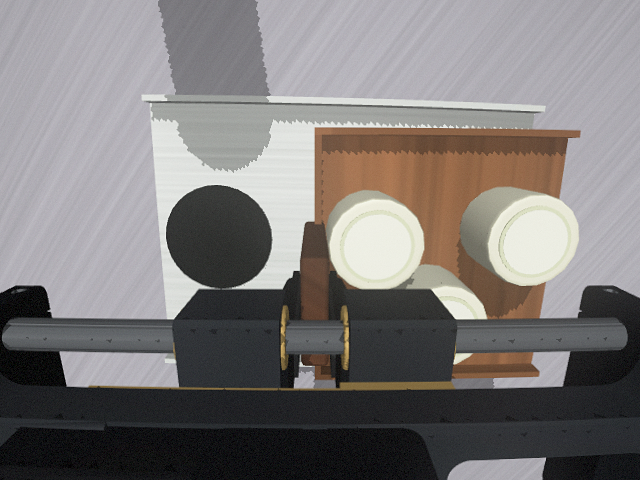

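View pics/p_s.png

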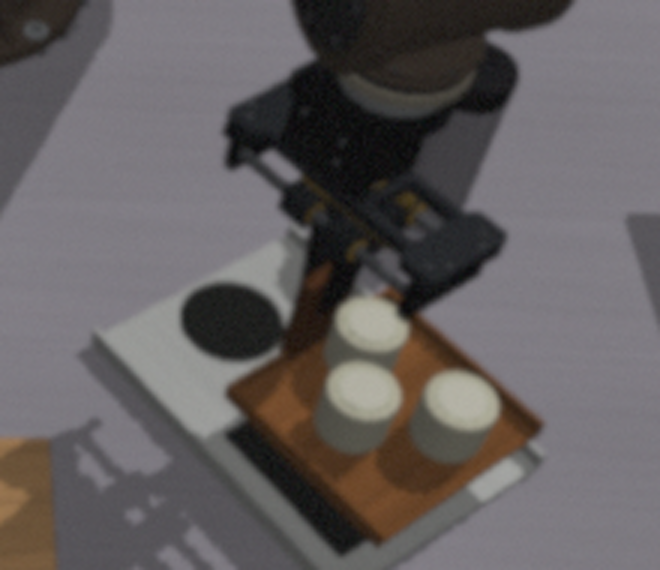

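Emit:
jog_arm:
  series:
    - {"dx": 0, "dy": 0, "dz": 0.01, "rx": 0, "ry": 0, "rz": 0, "gripper": 0}
    - {"dx": 0, "dy": 0, "dz": 0.02, "rx": 0, "ry": 0, "rz": 0, "gripper": 0}
    - {"dx": 0, "dy": 0, "dz": 0.03, "rx": 0, "ry": 0, "rz": 0, "gripper": 0}
    - {"dx": 0.002, "dy": -0.008, "dz": 0.03, "rx": 0, "ry": 0, "rz": 0, "gripper": 0}
    - {"dx": 0.005, "dy": -0.015, "dz": 0.03, "rx": 0, "ry": 0, "rz": 0, "gripper": 0}
    - {"dx": 0.007, "dy": -0.023, "dz": 0.02, "rx": 0, "ry": 0, "rz": -0.8, "gripper": 0}
    - {"dx": 0.01, "dy": -0.03, "dz": 0.01, "rx": 0, "ry": 0, "rz": -1.4, "gripper": 0}
    - {"dx": 0.011, "dy": -0.033, "dz": 0.005, "rx": 0, "ry": 0, "rz": -1.5, "gripper": 0}
    - {"dx": 0.011, "dy": -0.033, "dz": 0, "rx": 0, "ry": 0, "rz": -1.5, "gripper": 0}
    - {"dx": 0.008, "dy": -0.034, "dz": 0, "rx": 0, "ry": 0, "rz": -1.5, "gripper": 0}
    - {"dx": 0.004, "dy": -0.035, "dz": 0, "rx": 0, "ry": 0, "rz": -1.5, "gripper": 0}
    - {"dx": 0, "dy": -0.035, "dz": 0, "rx": 0, "ry": 0, "rz": -1.5, "gripper": 0}

```text
t: 28.45
eef_pos: [522.8, 22.8, 267.4]
tcp_rot: [-1.571, 0.0, 0.485]
ft_force: [-0.3, 0.5, -4.4]
opening: 0.125
```

Emit:
jog_arm:
  series:
    - {"dx": -0.003, "dy": -0.035, "dz": 0, "rx": 0, "ry": 0, "rz": -1.7, "gripper": 0}
    - {"dx": -0.006, "dy": -0.034, "dz": 0, "rx": 0, "ry": 0, "rz": -1.8, "gripper": 0}
    - {"dx": -0.009, "dy": -0.034, "dz": 0, "rx": 0, "ry": 0, "rz": -1.8, "gripper": 0}
    - {"dx": -0.012, "dy": -0.033, "dz": 0, "rx": 0, "ry": 0, "rz": -1.8, "gripper": 0}
    - {"dx": -0.015, "dy": -0.032, "dz": 0, "rx": 0, "ry": 0, "rz": -1.8, "gripper": 0}
    - {"dx": -0.018, "dy": -0.03, "dz": 0, "rx": 0, "ry": 0, "rz": -1.8, "gripper": 0}
    - {"dx": -0.02, "dy": -0.029, "dz": 0, "rx": 0, "ry": 0, "rz": -1.8, "gripper": 0}
    - {"dx": -0.022, "dy": -0.027, "dz": 0, "rx": 0, "ry": 0, "rz": -1.8, "gripper": 0}
    - {"dx": -0.02, "dy": -0.025, "dz": 0, "rx": 0, "ry": 0, "rz": -1.8, "gripper": 0}
    - {"dx": -0.015, "dy": -0.02, "dz": 0, "rx": 0, "ry": 0, "rz": -1.8, "gripper": 0}
    - {"dx": -0.01, "dy": -0.012, "dz": 0, "rx": 0, "ry": 0, "rz": -1.5, "gripper": 0}
    - {"dx": -0.005, "dy": -0.005, "dz": 0, "rx": 0, "ry": 0, "rz": -1, "gripper": 0}

```text
t: 29.65
eef_pos: [366.8, -292.6, 267.5]
tcp_rot: [-1.571, 0.0, 0.127]
ft_force: [0.5, 0.2, -4.0]
opening: 0.125
```

```bash
python3 -c "
from h import *
s=log();shot('wrist','r_w');shot('scene','r_s')"
```

```text
t 29.65 p [ 366.8 -292.6  267.5] rot [-90.    0.    7.3] q [-0.814  0.221  1.867 -0.     1.053 -0.941] F [ 0.5  0.2 -4. ] open 0.125
```

View pics/r_w.png

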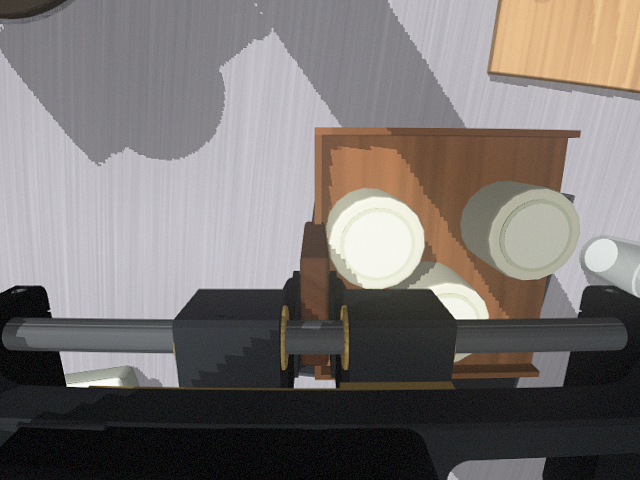

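View pics/r_s.png

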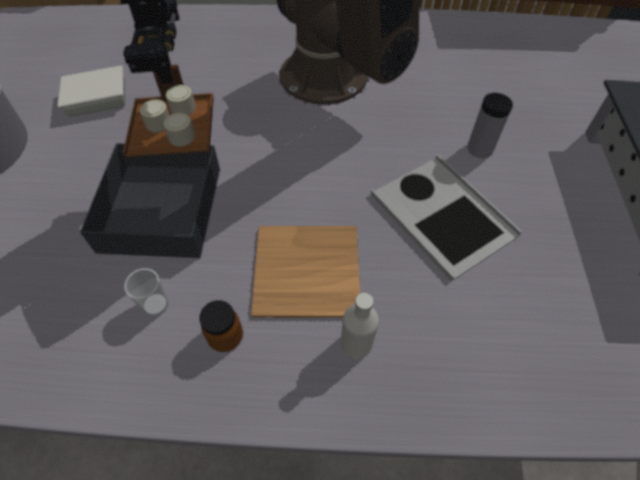

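Emit:
jog_arm:
  series:
    - {"dx": -0.004, "dy": -0.006, "dz": -0.004, "rx": 0, "ry": 0, "rz": -1.8, "gripper": 0}
    - {"dx": -0.006, "dy": -0.008, "dz": -0.008, "rx": 0, "ry": 0, "rz": -1.8, "gripper": 0}
    - {"dx": -0.008, "dy": -0.01, "dz": -0.009, "rx": 0, "ry": 2, "rz": -1.8, "gripper": 0}
    - {"dx": -0.008, "dy": -0.01, "dz": -0.009, "rx": 0, "ry": 3, "rz": -1.8, "gripper": 0}
    - {"dx": -0.008, "dy": -0.009, "dz": -0.009, "rx": 0, "ry": 3, "rz": 0, "gripper": 0}
    - {"dx": -0.007, "dy": -0.007, "dz": -0.009, "rx": 0, "ry": 4, "rz": 0, "gripper": 0}
    - {"dx": -0.005, "dy": -0.003, "dz": -0.006, "rx": 0, "ry": 4, "rz": 0, "gripper": 0}
    - {"dx": -0.003, "dy": 0, "dz": -0.001, "rx": 0, "ry": 4, "rz": 0, "gripper": 0}
    - {"dx": 0, "dy": 0, "dz": 0, "rx": 0, "ry": 0, "rz": 0, "gripper": 0}

```text
t: 30.65
eef_pos: [319.2, -344.7, 210.7]
tcp_rot: [-1.565, 0.351, 0.005]
ft_force: [-0.4, 0.0, -5.4]
opening: 0.127
```

```bash
python3 -c "
from h import *
s=log();shot('wrist','s_w');shot('top','s_t')"
```

```text
t 30.65 p [ 319.2 -344.7  210.7] rot [-89.7  20.1   0.3] q [-0.825  0.4    1.815 -0.273  1.186 -0.693] F [-0.4  0.  -5.4] open 0.127
```

View pics/s_w.png

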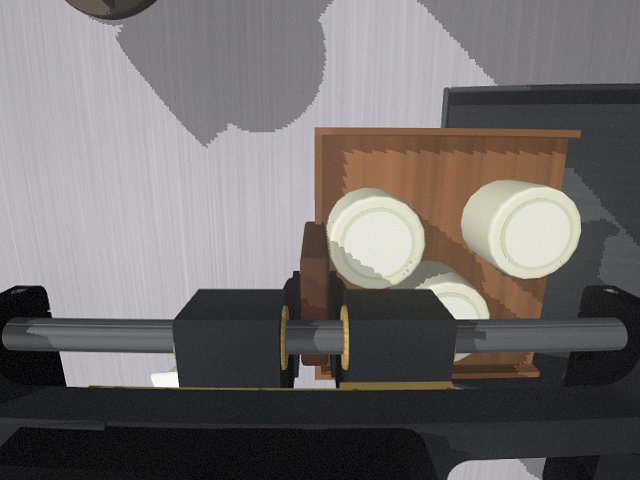

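View pics/s_t.png

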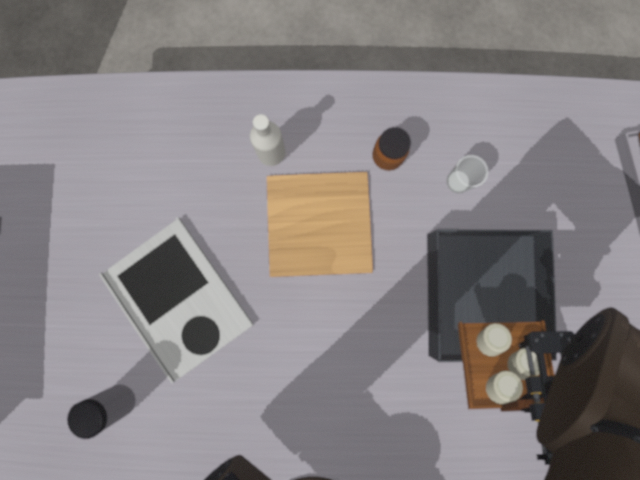

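Emit:
jog_arm:
  series:
    - {"dx": 0.01, "dy": 0, "dz": 0.01, "rx": 0, "ry": 5, "rz": 0, "gripper": 0}
    - {"dx": 0.0105, "dy": 0, "dz": 0.009, "rx": 0, "ry": 5, "rz": 0, "gripper": 0}
    - {"dx": 0.0115, "dy": 0, "dz": 0.0085, "rx": 0, "ry": 5, "rz": 0, "gripper": 0}
    - {"dx": 0.012, "dy": 0, "dz": 0.007, "rx": 0, "ry": 5, "rz": 0, "gripper": 0}
    - {"dx": 0.0125, "dy": 0, "dz": 0.006, "rx": 0, "ry": 5, "rz": 0, "gripper": 0}
    - {"dx": 0, "dy": 0, "dz": 0, "rx": 0, "ry": 0, "rz": 0, "gripper": 0}
    - {"dx": 0, "dy": 0, "dz": 0, "rx": 0, "ry": 0, "rz": 0, "gripper": 0}

```text
t: 31.45
eef_pos: [375.2, -344.7, 252.3]
tcp_rot: [-1.563, 0.782, 0.007]
ft_force: [0.4, -0.7, -1.6]
opening: 0.123
```

```bash
python3 -c "
from h import *
s=log();shot('wrist','u_w');shot('scene','u_s',(60,60,280,270),2.8)"
```

```text
t 31.45 p [ 375.2 -344.7  252.3] rot [-89.6  44.8   0.4] q [-0.654  0.585  1.528 -0.444  1.686 -0.557] F [ 0.4 -0.7 -1.6] open 0.123
```

View pics/u_w.png

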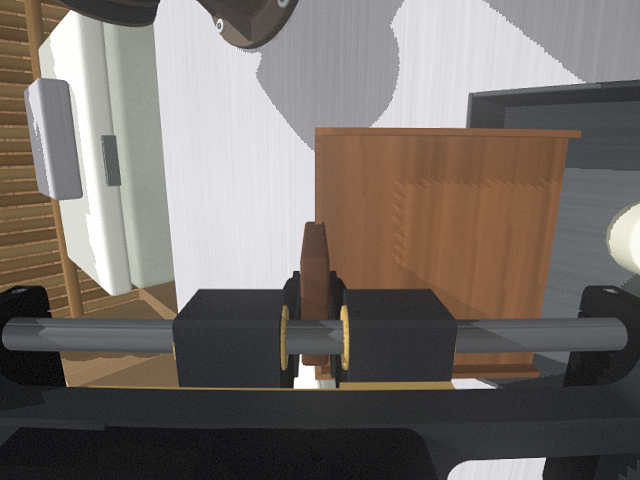

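View pics/u_s.png

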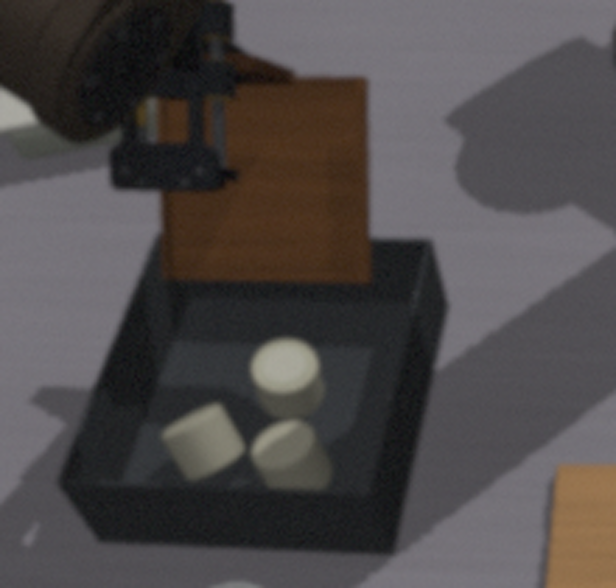

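Emit:
jog_arm:
  series:
    - {"dx": -0.005, "dy": 0, "dz": 0.02, "rx": 0, "ry": 0, "rz": 0, "gripper": 0}
    - {"dx": 0, "dy": 0, "dz": 0.02, "rx": 0, "ry": -7.3, "rz": 0, "gripper": 0}
    - {"dx": 0.012, "dy": 0.02, "dz": 0, "rx": 0, "ry": -7.5, "rz": 0, "gripper": 0}
    - {"dx": 0.012, "dy": 0.025, "dz": 0, "rx": 0, "ry": -7.5, "rz": 0, "gripper": 0}
    - {"dx": 0.012, "dy": 0.025, "dz": 0, "rx": 0, "ry": -7.5, "rz": 0, "gripper": 0}
    - {"dx": 0.012, "dy": 0.025, "dz": 0, "rx": 0, "ry": -7.5, "rz": 0, "gripper": 0}
    - {"dx": 0.012, "dy": 0.025, "dz": 0, "rx": 0, "ry": -7.5, "rz": 0, "gripper": 0}
    - {"dx": 0.014, "dy": 0.035, "dz": 0, "rx": 0, "ry": 0, "rz": 3, "gripper": 0}
    - {"dx": 0.014, "dy": 0.04, "dz": 0, "rx": 0, "ry": 0, "rz": 3, "gripper": 0}
    - {"dx": 0.014, "dy": 0.04, "dz": 0, "rx": 0, "ry": 0, "rz": 3, "gripper": 0}
    - {"dx": 0.014, "dy": 0.04, "dz": 0, "rx": 0, "ry": 0, "rz": 3, "gripper": 0}
    - {"dx": 0.012, "dy": 0.04, "dz": 0, "rx": 0, "ry": 0, "rz": 3, "gripper": 0}

```text
t: 32.75
eef_pos: [497.8, -28.6, 294.6]
tcp_rot: [-1.57, 0.001, 0.268]
ft_force: [0.3, -0.1, -1.6]
opening: 0.131
```

```bash
python3 -c "
from h import *
s=log();shot('scene','v_s')"
```

```text
t 32.75 p [497.8 -28.6 294.6] rot [-89.9   0.1  15.4] q [-0.19   0.24   1.763  0.     1.14  -0.459] F [ 0.3 -0.1 -1.6] open 0.131
```

View pics/v_s.png

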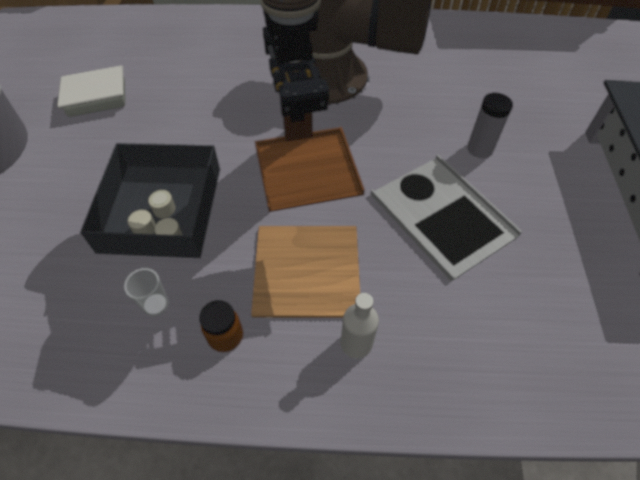

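Emit:
jog_arm:
  series:
    - {"dx": 0.006, "dy": 0.04, "dz": 0, "rx": 0, "ry": 0, "rz": 2.6, "gripper": 0}
    - {"dx": 0.003, "dy": 0.042, "dz": 0, "rx": 0, "ry": 0, "rz": 2.6, "gripper": 0}
    - {"dx": -0.001, "dy": 0.042, "dz": -0.01, "rx": 0, "ry": 0, "rz": 2.6, "gripper": 0}
    - {"dx": -0.005, "dy": 0.042, "dz": -0.02, "rx": 0, "ry": 0, "rz": 2.6, "gripper": 0}
    - {"dx": -0.008, "dy": 0.042, "dz": -0.03, "rx": 0, "ry": 0, "rz": 2.6, "gripper": 0}
    - {"dx": -0.012, "dy": 0.038, "dz": -0.03, "rx": 0, "ry": 0, "rz": 2.6, "gripper": 0}
    - {"dx": -0.012, "dy": 0.03, "dz": -0.03, "rx": 0, "ry": 0, "rz": 2.6, "gripper": 0}
    - {"dx": -0.01, "dy": 0.02, "dz": -0.025, "rx": 0, "ry": 0, "rz": 2.7, "gripper": 0}
    - {"dx": 0, "dy": 0, "dz": -0.02, "rx": 0, "ry": 0, "rz": 0, "gripper": 0}
    - {"dx": 0, "dy": 0, "dz": 0, "rx": 0, "ry": 0, "rz": 0, "gripper": 0}
    - {"dx": 0, "dy": 0, "dz": 0, "rx": 0, "ry": 0, "rz": 0, "gripper": 0}

```text
t: 33.9
eef_pos: [460.1, 264.0, 130.5]
tcp_rot: [-1.569, 0.002, 0.63]
ft_force: [-0.3, -1.3, -1.5]
opening: 0.123
```

```bash
python3 -c "
from h import *
s=log();shot('wrist','w_w');shot('top','w_t',(60,190,300,400),2.8)
c=cam('wrist',s);im=cv2.imread('pics/w_w.png')
B=np.array([478.4,281.7]);a=.633;u=np.array([np.cos(a),np.sin(a)]);v=np.array([-u[1],u[0]])
W=lambda x,y,z:[*(B+x*u+y*v),z]
pts=[W(-135,100,18),W(-135,-100,18),W(135,100,18),W(-90,0,6)]+[W(-90+40*np.cos(t),40*np.sin(t),6) for t in np.arange(0,6.28,.5)]
for p in pts:
    q=proj(p,c)[0];cv2.circle(im,tuple(int(round(a)) for a in q),2,(0,0,255),-1)
cv2.imwrite('pics/w_w.png',im)"
```

```text
t 33.9 p [460.1 264.  130.5] rot [-89.9   0.1  36.1] q [ 0.396  0.482  1.89   0.002  0.772 -0.236] F [-0.3 -1.3 -1.5] open 0.123
```

View pics/w_w.png

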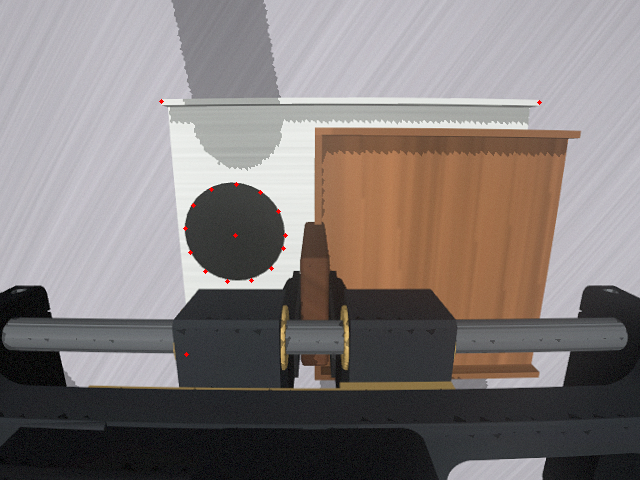

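View pics/w_t.png

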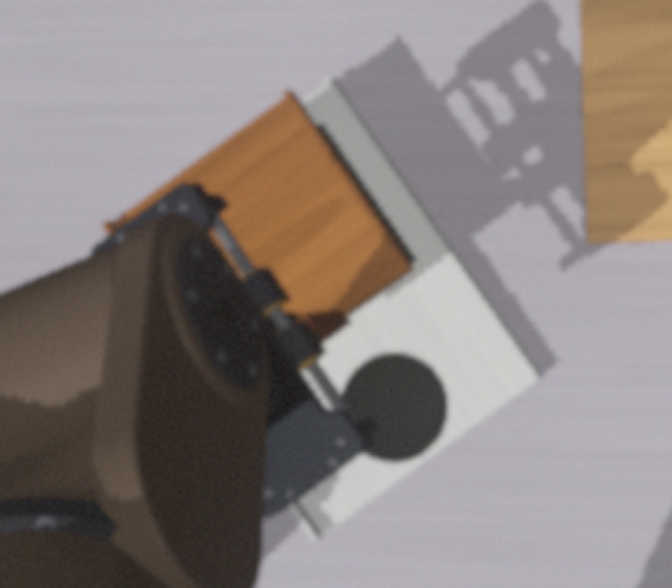

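Emit:
jog_arm:
  series:
    - {"dx": 0, "dy": -0.0005, "dz": -0.02, "rx": 0, "ry": 0, "rz": 0, "gripper": 0}
    - {"dx": 0, "dy": 0, "dz": -0.02, "rx": 0, "ry": 0, "rz": 0, "gripper": 0}
    - {"dx": 0, "dy": 0, "dz": -0.01, "rx": 0, "ry": 0, "rz": 0, "gripper": 0}
    - {"dx": 0, "dy": 0, "dz": 0, "rx": 0, "ry": 0, "rz": 0, "gripper": 0}
    - {"dx": 0, "dy": 0, "dz": 0, "rx": 0, "ry": 0, "rz": 0, "gripper": 0}

```text
t: 34.5
eef_pos: [460.1, 263.9, 79.8]
tcp_rot: [-1.569, 0.002, 0.63]
ft_force: [0.4, -0.1, -2.0]
opening: 0.124
```

```bash
python3 -c "
from h import *
s=log()"
```

```text
t 34.5 p [460.1 263.9  79.8] rot [-89.9   0.1  36.1] q [ 0.395  0.561  1.929  0.003  0.654 -0.237] F [ 0.4 -0.1 -2. ] open 0.124
```

Emit:
jog_arm:
  series:
    - {"dx": -0.001, "dy": 0.002, "dz": -0.005, "rx": 0, "ry": 0, "rz": 0.1, "gripper": 0}
    - {"dx": 0, "dy": 0, "dz": -0.004, "rx": 0, "ry": 0, "rz": 0, "gripper": 0}
    - {"dx": 0, "dy": 0, "dz": -0.0015, "rx": 0, "ry": 0, "rz": 0, "gripper": 0}
    - {"dx": 0, "dy": 0, "dz": 0, "rx": 0, "ry": 0, "rz": 0, "gripper": 0}
    - {"dx": 0, "dy": 0, "dz": 0, "rx": 0, "ry": 0, "rz": 0, "gripper": 0}

```text
t: 35.0
eef_pos: [458.5, 266.1, 69.1]
tcp_rot: [-1.568, 0.003, 0.633]
ft_force: [-4.1, -1.3, 7.2]
opening: 0.127
```

```bash
python3 -c "
from h import *
s=log();shot('wrist','x_w')"
```

```text
t 35.0 p [458.5 266.1  69.1] rot [-89.9   0.2  36.3] q [ 0.4    0.578  1.937  0.003  0.63  -0.235] F [-4.1 -1.3  7.2] open 0.127
```

View pics/x_w.png

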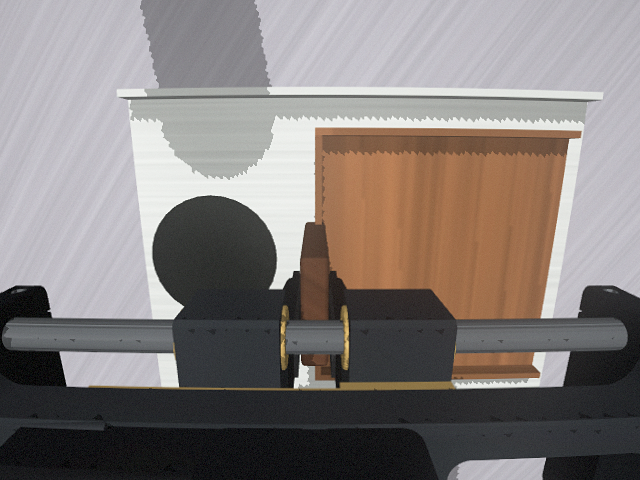

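Emit:
jog_arm:
  series:
    - {"dx": 0, "dy": 0, "dz": 0, "rx": 0, "ry": 0, "rz": 0, "gripper": 0.3}
    - {"dx": 0, "dy": 0, "dz": 0, "rx": 0, "ry": 0, "rz": 0, "gripper": 0.4}
    - {"dx": 0, "dy": 0, "dz": 0, "rx": 0, "ry": 0, "rz": 0, "gripper": 0.4}
    - {"dx": 0, "dy": 0, "dz": 0.01, "rx": 0, "ry": 0, "rz": 0, "gripper": 0.4}
    - {"dx": 0, "dy": 0, "dz": 0.03, "rx": 0, "ry": 0, "rz": 0, "gripper": 0.4}
    - {"dx": 0, "dy": 0, "dz": 0.04, "rx": 0, "ry": 0, "rz": 0, "gripper": 1}
    - {"dx": 0, "dy": 0, "dz": 0.05, "rx": 0, "ry": 0, "rz": 0, "gripper": 1}
    - {"dx": 0, "dy": 0, "dz": 0.05, "rx": 0, "ry": 0, "rz": 0, "gripper": 1}
    - {"dx": 0, "dy": 0, "dz": 0, "rx": 0, "ry": 0, "rz": 0, "gripper": 1}
    - {"dx": 0, "dy": 0, "dz": 0, "rx": 0, "ry": 0, "rz": 0, "gripper": 1}
    - {"dx": 0, "dy": 0, "dz": 0, "rx": 0, "ry": 0, "rz": 0, "gripper": 1}

```text
t: 36.15
eef_pos: [458.0, 265.7, 247.7]
tcp_rot: [-1.568, 0.005, 0.632]
ft_force: [1.0, -0.8, -0.0]
opening: 0.847
```

```bash
python3 -c "
from h import *
s=log();shot('wrist','y_w');shot('top','y_t')
im=cv2.imread('pics/y_w_raw.png');cv2.imwrite('pics/y_z.png',cv2.resize(im[100:310,190:480],None,fx=2.7,fy=2.7,interpolation=cv2.INTER_CUBIC))"
```

```text
t 36.15 p [458.  265.7 247.7] rot [-89.8   0.3  36.2] q [ 0.4    0.334  1.76   0.002  1.053 -0.233] F [ 1.  -0.8 -0. ] open 0.847
```

View pics/y_z.png

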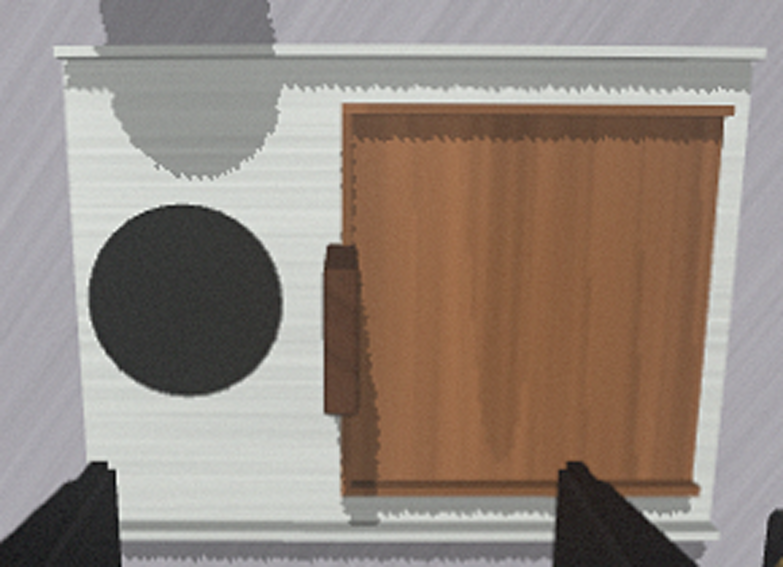

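View pics/y_t.png

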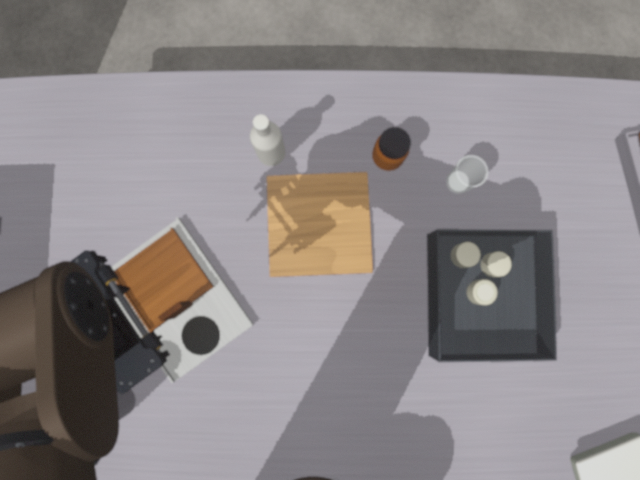

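```bash
python3 -c "
from h import *
s=env.state();c=cam('wrist',s)
f=lambda x,y:(x/2.7+190,y/2.7+100)
b,r=fit2([(-135,100),(135,100),(135,-100)],[f(54,46),f(766,48),f(718,540)],18,c);print('bay',b,r)
t,r=fit2([(-70,79),(80,79),(-70,-79),(80,-79)],[f(343,104),f(735,107),f(344,496),f(699,495)],20,c);print('tray',t,r)
d=t[:2]-b[:2];a=b[2];print('tray in bay',d@[np.cos(a),np.sin(a)],d@[-np.sin(a),np.cos(a)],np.degrees(t[2]-a))
m=unproj([f(185,300)],6,c)[0];print('mat',m);d=m[:2]-b[:2];print(d@[np.cos(a),np.sin(a)],d@[-np.sin(a),np.cos(a)])
h=unproj([f(341,414-71)],88,c);print('handle',h)
c=cam('top');print('can (top cam)',unproj([(87,417)],150,c))
"
```

```text
bay [477.66311272 282.91759386   0.63241058] [-0.4 -0.2  0.2  0.2  0.2 -0. ]
tray [513.76492088 308.8710557    0.63426911] [-0.4  0.  -0.1  0.8 -0.4 -0.8  0.9 -0.1]
tray in bay 44.4607523613866 -0.4052571498432209 0.10648600006889498
mat [404.53351382 230.37053948   6.        ]
-90.04678228825908 0.8415215391985502
handle [[456.60500299 267.60673643  88.        ]]
can (top cam) [[273.81506537 392.84767169 150.        ]]
```

Emit:
jog_arm:
  series:
    - {"dx": -0.017, "dy": 0.012, "dz": 0, "rx": 0, "ry": 0, "rz": -8.2, "gripper": 1}
    - {"dx": -0.017, "dy": 0.012, "dz": 0, "rx": 0, "ry": 0, "rz": -8.2, "gripper": 1}
    - {"dx": -0.017, "dy": 0.012, "dz": 0, "rx": 0, "ry": 0, "rz": -8.2, "gripper": 1}
    - {"dx": -0.017, "dy": 0.012, "dz": 0, "rx": 0, "ry": 0, "rz": -8.2, "gripper": 1}
    - {"dx": -0.017, "dy": 0.012, "dz": 0, "rx": 0, "ry": 0, "rz": -8.2, "gripper": 1}
    - {"dx": -0.017, "dy": 0.012, "dz": 0, "rx": 0, "ry": 0, "rz": -8.2, "gripper": 1}
    - {"dx": -0.017, "dy": 0.012, "dz": 0, "rx": 0, "ry": 0, "rz": -8.2, "gripper": 1}
    - {"dx": -0.017, "dy": 0.012, "dz": 0, "rx": 0, "ry": 0, "rz": -8.2, "gripper": 1}
    - {"dx": -0.017, "dy": 0.012, "dz": 0, "rx": 0, "ry": 0, "rz": -8.2, "gripper": 1}
    - {"dx": -0.017, "dy": 0.012, "dz": 0, "rx": 0, "ry": 0, "rz": -8.2, "gripper": 1}
    - {"dx": -0.017, "dy": 0.012, "dz": 0, "rx": 0, "ry": 0, "rz": -7.9, "gripper": 1}
    - {"dx": 0, "dy": 0, "dz": 0, "rx": 0, "ry": 0, "rz": 0, "gripper": 1}

```text
t: 37.45
eef_pos: [270.0, 398.5, 247.5]
tcp_rot: [-1.571, 0.003, -0.938]
ft_force: [0.5, 0.5, 0.8]
opening: 1.002
```

```bash
python3 -c "
from h import *
s=log();shot('wrist','z_w')
c=cam('wrist',s);print(proj([[270.4,398.1,150]],c))"
```

```text
t 37.45 p [270.  398.5 247.5] rot [-90.    0.2 -53.7] q [0.836 0.261 1.871 0.004 1.009 1.773] F [0.5 0.5 0.8] open 1.002
[[315.55940514 245.6789627 ]]
```

View pics/z_w.png

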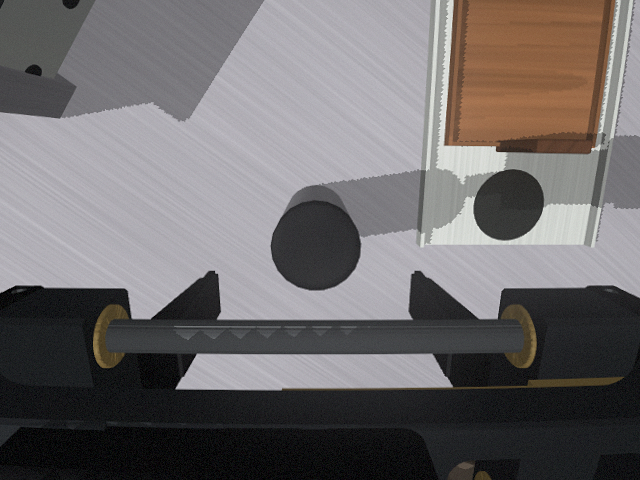

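Emit:
jog_arm:
  series:
    - {"dx": 0, "dy": 0, "dz": -0.03, "rx": 0, "ry": 0, "rz": 0, "gripper": 1}
    - {"dx": 0, "dy": 0, "dz": -0.04, "rx": 0, "ry": 0, "rz": 0, "gripper": 1}
    - {"dx": 0, "dy": 0, "dz": -0.04, "rx": 0, "ry": 0, "rz": 0, "gripper": 1}
    - {"dx": 0, "dy": 0, "dz": -0.025, "rx": 0, "ry": 0, "rz": 0, "gripper": 1}
    - {"dx": 0, "dy": 0, "dz": -0.01, "rx": 0, "ry": 0, "rz": 0, "gripper": 0}
    - {"dx": 0, "dy": 0, "dz": 0, "rx": 0, "ry": 0, "rz": 0, "gripper": 0}
    - {"dx": 0, "dy": 0, "dz": 0, "rx": 0, "ry": 0, "rz": 0, "gripper": 0}
    - {"dx": 0, "dy": 0, "dz": 0, "rx": 0, "ry": 0, "rz": 0, "gripper": 0}
    - {"dx": 0, "dy": 0, "dz": 0, "rx": 0, "ry": 0, "rz": 0, "gripper": 0}
    - {"dx": 0, "dy": 0, "dz": 0, "rx": 0, "ry": 0, "rz": 0, "gripper": 0}
    - {"dx": 0, "dy": 0, "dz": 0, "rx": 0, "ry": 0, "rz": 0, "gripper": 0}

```text
t: 38.6
eef_pos: [272.0, 398.4, 104.6]
tcp_rot: [-1.566, 0.004, -0.936]
ft_force: [0.9, -0.2, 7.8]
opening: 0.692
```

```bash
python3 -c "
from h import *
s=log()"
```

```text
t 38.6 p [272.  398.4 104.6] rot [-89.7   0.2 -53.6] q [0.833 0.468 2.031 0.004 0.637 1.766] F [ 0.9 -0.2  7.8] open 0.692
```

Emit:
jog_arm:
  series:
    - {"dx": 0, "dy": 0, "dz": 0.02, "rx": 0, "ry": 0, "rz": 0, "gripper": 0}
    - {"dx": 0, "dy": 0, "dz": 0.03, "rx": 0, "ry": 0, "rz": 0, "gripper": 0}
    - {"dx": 0.01, "dy": -0.013, "dz": 0, "rx": 0, "ry": 0, "rz": 0, "gripper": 0}
    - {"dx": 0.02, "dy": -0.026, "dz": 0, "rx": 0, "ry": 0, "rz": 0, "gripper": 0}
    - {"dx": 0.024, "dy": -0.03, "dz": 0, "rx": 0, "ry": 0, "rz": 0, "gripper": 0}
    - {"dx": 0.024, "dy": -0.03, "dz": 0, "rx": 0, "ry": 0, "rz": 0, "gripper": 0}
    - {"dx": 0.024, "dy": -0.03, "dz": 0, "rx": 0, "ry": 0, "rz": 0, "gripper": 0}
    - {"dx": 0.02, "dy": -0.026, "dz": 0, "rx": 0, "ry": 0, "rz": 0, "gripper": 0}
    - {"dx": 0.0115, "dy": -0.0145, "dz": 0, "rx": 0, "ry": 0, "rz": 0, "gripper": 0}
    - {"dx": 0, "dy": 0, "dz": -0.01, "rx": 0, "ry": 0, "rz": 0, "gripper": 0}
    - {"dx": 0, "dy": 0, "dz": 0, "rx": 0, "ry": 0, "rz": 0, "gripper": 0}

```text
t: 39.7
eef_pos: [404.3, 228.2, 142.5]
tcp_rot: [-1.57, 0.004, -0.937]
ft_force: [-0.7, 0.3, -3.7]
opening: 0.691
```

```bash
python3 -c "
from h import *
s=log();shot('wrist','aa_w');shot('scene','aa_s',(350,100,540,290),3)"
```

```text
t 39.7 p [404.3 228.2 142.5] rot [-90.    0.2 -53.7] q [0.369 0.385 2.035 0.006 0.722 1.302] F [-0.7  0.3 -3.7] open 0.691
```

View pics/aa_w.png

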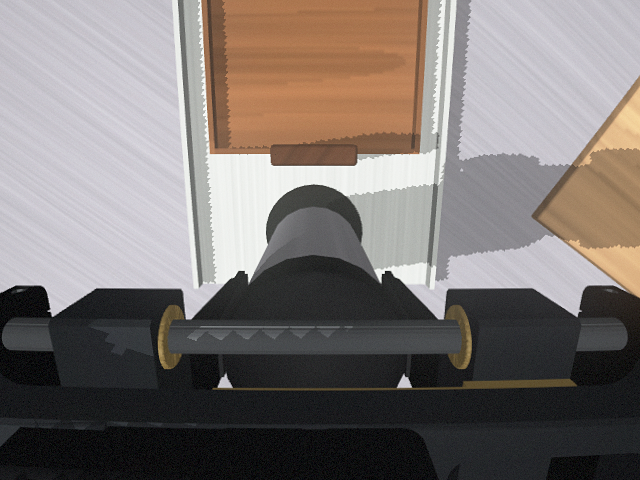

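View pics/aa_s.png

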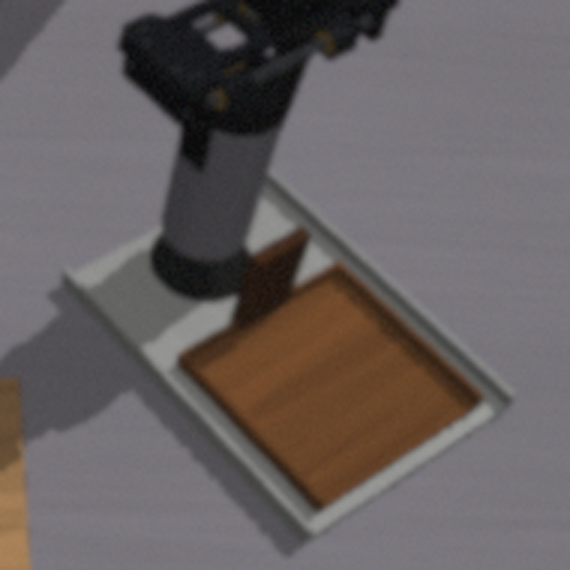

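Emit:
jog_arm:
  series:
    - {"dx": 0.001, "dy": 0.001, "dz": -0.015, "rx": 0, "ry": 0, "rz": 0, "gripper": 0}
    - {"dx": 0, "dy": 0, "dz": -0.01, "rx": 0, "ry": 0, "rz": 0, "gripper": 0}
    - {"dx": 0, "dy": 0, "dz": -0.005, "rx": 0, "ry": 0, "rz": 0, "gripper": 0}
    - {"dx": 0, "dy": 0, "dz": -0.0015, "rx": 0, "ry": 0, "rz": 0, "gripper": 0}
    - {"dx": 0, "dy": 0, "dz": 0, "rx": 0, "ry": 0, "rz": 0, "gripper": 0}
    - {"dx": 0, "dy": 0, "dz": 0, "rx": 0, "ry": 0, "rz": 0, "gripper": 0}

```text
t: 40.4
eef_pos: [406.2, 229.6, 112.3]
tcp_rot: [-1.568, 0.003, -0.936]
ft_force: [0.0, 0.2, -3.0]
opening: 0.69
```

```bash
python3 -c "
from h import *
s=log()"
```

```text
t 40.4 p [406.2 229.6 112.3] rot [-89.8   0.2 -53.7] q [0.371 0.439 2.06  0.006 0.641 1.302] F [ 0.   0.2 -3. ] open 0.69
```

Emit:
jog_arm:
  series:
    - {"dx": 0, "dy": 0, "dz": -0.001, "rx": 0, "ry": 0, "rz": 0, "gripper": 0}
    - {"dx": 0, "dy": 0, "dz": -0.001, "rx": 0, "ry": 0, "rz": 0, "gripper": 0}
    - {"dx": 0, "dy": 0, "dz": -0.0005, "rx": 0, "ry": 0, "rz": 0, "gripper": 0}
    - {"dx": 0, "dy": 0, "dz": 0, "rx": 0, "ry": 0, "rz": 0, "gripper": 0}

```text
t: 40.8
eef_pos: [406.2, 229.6, 110.5]
tcp_rot: [-1.567, 0.003, -0.936]
ft_force: [-4.1, 0.4, 11.7]
opening: 0.692
```

```bash
python3 -c "
from h import *
s=log()"
```

```text
t 40.8 p [406.2 229.6 110.5] rot [-89.8   0.2 -53.7] q [0.371 0.442 2.062 0.007 0.635 1.302] F [-4.1  0.4 11.7] open 0.692
```

Contact made, so I'll release, retreat and check.

Emit:
jog_arm:
  series:
    - {"dx": 0, "dy": 0, "dz": 0.0008, "rx": 0, "ry": 0, "rz": 0, "gripper": 0}
    - {"dx": 0, "dy": 0, "dz": 0, "rx": 0, "ry": 0, "rz": 0, "gripper": 0.75}
    - {"dx": 0, "dy": 0, "dz": 0, "rx": 0, "ry": 0, "rz": 0, "gripper": 1}
    - {"dx": 0, "dy": 0, "dz": 0, "rx": 0, "ry": 0, "rz": 0, "gripper": 1}
    - {"dx": 0, "dy": 0, "dz": 0, "rx": 0, "ry": 0, "rz": 0, "gripper": 1}
    - {"dx": 0, "dy": 0, "dz": 0.02, "rx": 0, "ry": 0, "rz": 0, "gripper": 1}
    - {"dx": 0, "dy": 0, "dz": 0.04, "rx": 0, "ry": 0, "rz": 0, "gripper": 1}
    - {"dx": 0, "dy": 0, "dz": 0.05, "rx": 0, "ry": 0, "rz": 0, "gripper": 1}
    - {"dx": 0, "dy": 0, "dz": 0.05, "rx": 0, "ry": 0, "rz": 0, "gripper": 1}
    - {"dx": 0, "dy": 0, "dz": 0, "rx": 0, "ry": 0, "rz": 0, "gripper": 1}
    - {"dx": 0, "dy": 0, "dz": 0, "rx": 0, "ry": 0, "rz": 0, "gripper": 1}

```text
t: 41.9
eef_pos: [406.1, 229.5, 270.9]
tcp_rot: [-1.566, 0.003, -0.937]
ft_force: [0.4, 0.6, -0.7]
opening: 0.998
```

```bash
python3 -c "
from h import *
s=log();shot('wrist','bb_w');shot('scene','bb_s');shot('top','bb_t')"
```

```text
t 41.9 p [406.1 229.5 270.9] rot [-89.7   0.2 -53.7] q [0.37  0.212 1.87  0.004 1.056 1.305] F [ 0.4  0.6 -0.7] open 0.998
```

View pics/bb_w.png

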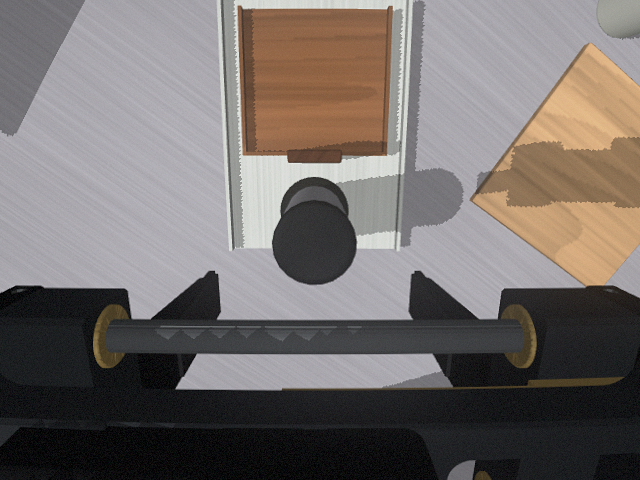

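View pics/bb_s.png

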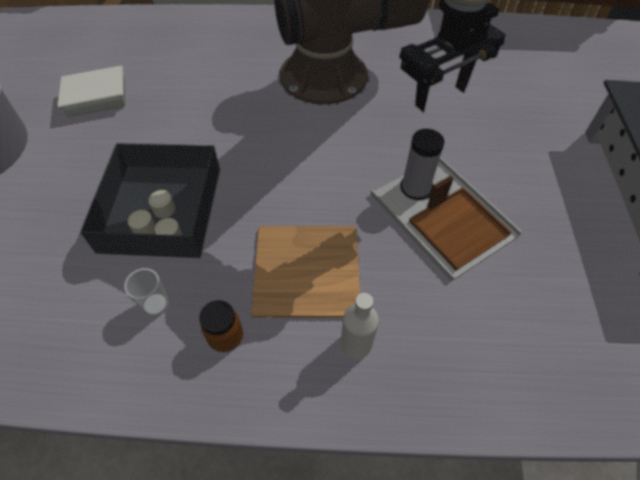

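View pics/bb_t.png

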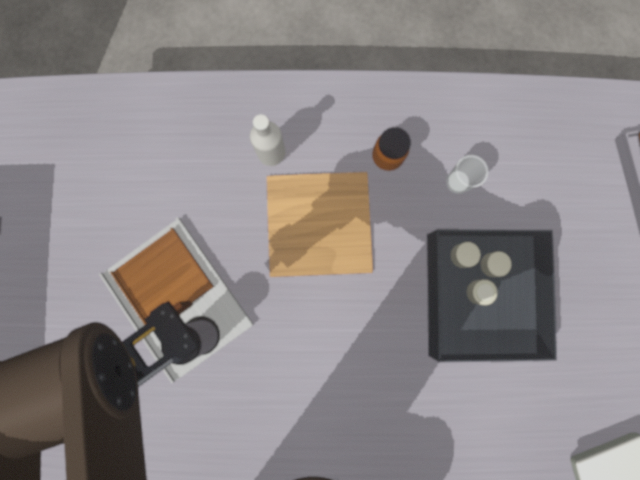

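```bash
python3 -c "
from h import *
c=cam('wrist');m=unproj([(314.5,242)],156,c)[0];print(m)
b=np.array([478,282.3]);a=.633;d=m[:2]-b;print(d@[np.cos(a),np.sin(a)],d@[-np.sin(a),np.cos(a)])
print(fit2([(-70,79),(80,79),(-70,-79),(80,-79)],[(244,155),(238,9),(388,153),(393,7)],20,c))
print(env.job_done());print(env.state()['t'])"
```

```text
[404.43371505 228.80895844 156.        ]
-90.95678247513244 0.3918298132820038
(array([511.08713151, 306.35888358,   0.64346909]), array([-1.8, -1.1,  1.5,  2.4, -1.8, -2.4,  2. ,  1.1]))
the job is handed in; nothing more can be done
None
the job is handed in; nothing more can be done
```

The job is done and handed in at about 42 s of robot time, with all three radish rounds in the pan and the tray and canister back in place. There were three rounds on the board; the fourth was absent.

I did it in the order asked:
1. Stood the canister aside on the counter.
2. Put the three rounds onto the tray in the bay.
3. Carried the tray to the pan and tipped it about 45°, so all the rounds slid in.
4. Put the tray back and then stood the canister on its mat.

**Problem on the way:** my first grasp of one round missed because I lifted before the fingers had closed. The round stayed standing and the second try held. No round went astray.

**Last checks:**
- **Rounds:** all three are inside the pan, seen from the scene and top cameras, and the board is empty.
- **Tray:** it lies flat with its handle towards the canister. Measured just after release it was at bay (44.5, −0.4) mm, turned 0.1°, against the target (45, 0). A rougher second fit from the final, more distant picture put it 3–4 mm from that and 0.5° off. I put that down to how well I could read the picture's corners.
- **Canister:** it stands at bay (−91, 0.4) mm, against the target (−90, 0).
- **Bystanders:** the sauce bottle, jar and cup look unmoved.
- **Robot:** the gripper was open and clear of everything. The highest wrist force I read was about 12 N.

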